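# Pack the sample rack and latch the transport case

### The arm

A 6-joint arm with a two-finger parallel gripper is mounted at the origin on the work surface. World frame = base frame: x ahead of the robot, y to its left, z up, the work surface at z = 0. Lengths are in mm, angles in rad, forces in N, time in s.
With the tool pointing down it reaches from about 275 to 750 mm from the base axis. Payload 10.2 kg.
Tool frame: the origin (TCP) lies at the very end of the fingers, on their centre line; the grasp point (between the pads) lies 19 mm behind it; z points along the fingers, y is the direction in which the jaws open and shut (so a half turn about z gives the same grasp; the last joint's range is limited). The gripper opens to 85 mm and grips with 20 to 120 N. Pads are 22 mm wide; open, the fingers measure 114 mm over their backs; the gripper's body (76 mm by 85 mm) begins 54 mm behind the grasp point. The pads swing forward as they close: fully open they stand 13 mm farther back than shut.
Start: joints at [0.993, 0.313, 1.498, -0, 1.331, -0.223], TCP at [182.399, 492.302, 231.294] pointing down, gripper open.
Joint ranges: [-2.94, 2.94], [-0.97, 2.17], [0.19, 2.56], [-1.23, 4.37], [0.02, 3.11], [-2.88, 2.88]. Speed limits (rad/s): [2.39, 2.39, 3.01, 3.14, 3.14, 3.14].

### API

Orientations are given as a unit quaternion [w, x, y, z].
In Python, from rig import sensors, imaging, ctrl gives the robot as it stands.
- The arm moves only by the shell command python3 -m creep 'ROWS' [FORCE]. ROWS is JSON, a list of rows, each an object with "grip": the finger opening in mm, from 0 to 85.4; "linear": the shift along the tool's x, y, z in mm, a list of three; "rot": the turn, a rotation vector about the tool's x, y, z in rad, a list of three. A call has 1 to 12 rows; each row shifts and turns the commanded pose from where the row before left it, along the tool's axes as they then stand; what a row does not reach is not made up. A row lasts 1/12 s, in which the tool goes at most 41.7 mm and 7.16 degrees, less where a joint would pass 70% of its speed; a pose out of reach is approached as far as the arm can. A call with a gripper value outside its range is refused whole. The fingers move at their own pace and stop on an object; FORCE is the grip in N (left out, the last holds). Time passes only in rows, so rows that do not move let the fingers close. It gives the time, the measured TCP pose, the force and the opening at its end, in the units of the state.
- sensors.sense(): the state, without advancing time (a new reading comes with each control period).
- imaging.capture(name): name is "scene" or "top"; returns (picture, depth): 384x512x3 uint8, red, green, blue; 384x512 float32, mm along the optical axis (not along the pixel's ray), 0 where there is no reading.
- imaging.camera_params(name): a dict with "intrinsics" (3x3 intrinsics, pixels), "R" (3x3) and "t" (3): a world point X has camera coordinates R X + t. Camera axes: x right, y down, z forward; pixel columns grow to the right and rows downward; lengths in mm; the calibration is good to about 2 mm. A picture is of the moment at which its call begins. camera_params takes no time and is no camera call.
- ctrl.finish_job(): hands the job in, once; it reports no verdict.
The state is a dict: "time_s": time; "joints": joint angles; "dq": joint speeds; "tau": joint torques, N m; "eef_pos": TCP position; "ee_rot": TCP orientation; "force": force on the tool from outside, world axes, zero at the start; "wrist_torque": the same for the moment, N m; "grip_width": opening from 0.0 (shut) to 1.0 (fully open).
Only numpy, scipy, OpenCV 4.12 (cv2) and the standard library are available. Lean on these libraries where they do the work, as an engineer would, in place of code of your own. Each camera call takes 0.05 s, during which the arm holds its last target.

### The job

Get the sample case ready for transport: stand the tube rack that has the carrying handle upright inside the open case, beside the cold pack, then close the lid, hook the latch's wire loop over the keeper on the lid and press the lever down flat against the case so that the lid is pulled tight on its seal. Leave the cold pack in the case and do not disturb the other things on the bench.

Things in the scene. Friction and masses are not known exactly. Their poses are not given: they have to be found in the camera images.
- case: Open grey plastic transport case, fixed to the bench, 160 (x) by 220 (y) by 122 mm high, walls and floor 5 mm thick. Origin: centre of its underside, on the bench; z up. Its -x face carries the latch and points roughly to the robot's right (world -y); its +x upper edge carries the lid hinge. A dark rubber seal strip stands up to 6 mm proud along the -x rim and is sprung.
- lid (a joint): White lid's angle about the hinge line (along case y, at case x +80, z 122 mm): 0 = pulled tight, 0.04 = lying on the uncompressed seal, 1.57 = upright. Stiff friction hinge (0.28 N m): stays where left, must be pushed all the way down. Sprung seal (8 N first touched, 20 N tight): the lid stays tight only when latched. 226 mm wide, reaches 164 mm from the hinge, 20 mm thick outwards.
- lid_front (a point): Point on the lid's outer (top) face, 130 mm from the hinge, midway across; moves with the lid. Its axes: those of the case when shut.
- keeper (a point): Seat of the keeper, mid front edge of the lid, moves with it; lid shut: case x -92, z 135 mm, axes as the case. Dark steel nose 28 mm wide, 19 mm out from a strike plate (84 mm wide, rising 16 mm above the lid top), with an upturned lip. The hooked bar's centre lies here: 6 mm in front of the plate, 4 mm above the nose; lip (5 mm thick) 8 mm further out, its top 3 mm above this point.
- lever (a joint): Steel lever angle about its pivot (along case y, at case x -102, z 87 mm): 0 = closed, hanging flat on the case; 1.57 = straight out to -x; 2.3 = stop, out and up. 40 mm wide, 73 mm long; outer (upper when open) face 7 mm off the pivot line. Friction (0.08 N m) keeps it where it is left. Hooked, it takes up to 6 N near its end; below about 0.3 it is over centre and holds: press it home to 0.
- lever_end (a point): Point on the lever's outer face (upper face when open), midway across its width, 65 mm along the lever from the pivot.
- bail (a joint): Angle of the wire loop relative to the lever: 0 as it is when hooked with the lever closed; -2.55 = stop, where it leans out towards -x, away from the case. The loop swings freely and falls to whichever side it leans. Its pivot is on the lever, 16 mm from the lever's pivot, so lowering the lever lowers the loop.
- bail_bar (a point): Middle of the wire loop's straight cross bar (8 mm thick, 60 mm long along case y, on two side arms 64 mm long). With the lever up, pushed towards the case the bar passes over the keeper's lip with 3 to 8 mm to spare, falls in against the strike plate about 10 mm above the seat, and drops onto the seat as the lever is lowered.
- bail_pivot (a point): Point midway between the pivots of the wire loop's two arms on the lever.
- rack_mid (a point): Centre (half-way up) of the loose white tube rack with the carrying handle: 110 (x) by 56 (y) mm, 104 mm high, 0.25 kg. The handle is a 12 mm square bar along the rack's x, 108 mm long, from 40 to 52 mm above this point, on a 12 mm wide post at each end; the tube tops below it end 14 mm above this point. Axes: x along the rack, z up.
- coldpack_mid (a point): Centre of the loose blue cold pack lying in the case, 120 (case x) by 60 (case y) by 78 mm high, on the floor of the case on its +y side.
- openrack_mid (a point): Centre of another white tube rack, without handle, 110 by 56 by 66 mm; bystander.
- flask: Conical glass flask, 80 mm across, 118 mm high; origin at its foot; bystander.
- bottle: Amber glass bottle, 64 mm across, 150 mm high; origin at its foot; bystander.
- jar: White jar, 56 mm across, 70 mm high; origin at its foot; bystander.
- beaker: Glass beaker, 66 mm across, 80 mm high; origin at its foot; bystander.
- dish: Shallow glass dish, 90 mm across, 16 mm high; origin at its foot; bystander.
- rack: The same rack; origin at the centre of its underside.
Not all that is in view belongs to the job. What is shaped like the rack but purple or red is not meant.

How it is judged:
By the outcome, as a careful person would: the job done as asked, in the order asked, and still so for the second after the job is handed in, with the robot touching nothing.
It also fails if it takes over 72 s, if anything falls off the work surface, if the arm or the gripper's body presses on something with over 40 N, if the wrist force passes 120 N, or if a joint passes its speed limit or range.

## Working session

There is one attempt and no reset: what is moved stays moved. The work goes in short steps, Python scripts to look and compute and a shell command to move; the robot and the scene stay as the last step left them, time stands still between calls to the robot, and variables do not carry over. Pictures are saved under pics/ and viewed, and the job is handed in when it is done.

```bash
mkdir -p pics; ls; python3 - <<'E'
from rig import sensors, imaging
import cv2,numpy as np
print(sensors.sense())
for n in("scene","top"):
    p,d=imaging.capture(n); cv2.imwrite(f"pics/{n}0.png",p[:,:,::-1]); np.savez(f"pics/{n}0.npz",p=p,d=d); print(imaging.camera_params(n))
E
```

```text
pics
{'time_s': 0.0, 'joints': array([ 9.92627482e-01,  3.13465781e-01,  1.49844580e+00,  3.79605192e-05,
        1.33099468e+00, -2.23429022e-01]), 'dq': array([ 0.00076451,  0.0005447 , -0.00069993,  0.00096617, -0.00025126,
       -0.00074223]), 'tau': array([ 2.82311421e-04, -4.12270582e+01, -2.59739292e+01, -1.81362025e-04,
        4.15352115e-03, -2.74273138e-07]), 'eef_pos': array([182.22980491, 492.0854953 , 230.72371814]), 'ee_rot': array([-2.73228600e-04,  1.76445772e-01,  9.84310143e-01, -5.97561200e-04]), 'force': array([-0.29949239, -0.02799629,  0.14095014]), 'wrist_torque': array([0.00789538, 0.02238035, 0.03909482]), 'grip_width': 1.001264562458912}
{'intrinsics': array([[381.31267769,   0.        , 253.67308593],
       [  0.        , 381.31267769, 194.26747413],
       [  0.        ,   0.        ,   1.        ]]), 'R': array([[ 0.73936879,  0.67313152,  0.01509107],
       [ 0.43625957, -0.46187533, -0.77223621],
       [-0.51284634,  0.57755098, -0.63515627]]), 't': array([-420.2525774 , -118.4159099 , 1829.16176782])}
{'intrinsics': array([[391.54263467,   0.        , 257.79471808],
       [  0.        , 391.54263467, 193.96749297],
       [  0.        ,   0.        ,   1.        ]]), 'R': array([[-0.02743611, -0.99954519, -0.01251675],
       [-0.98464276,  0.02918248, -0.17212502],
       [ 0.172412  ,  0.00760209, -0.98499559]]), 't': array([  44.74649923,  518.16112077, 1354.42179717])}
```

View pics/scene0.png

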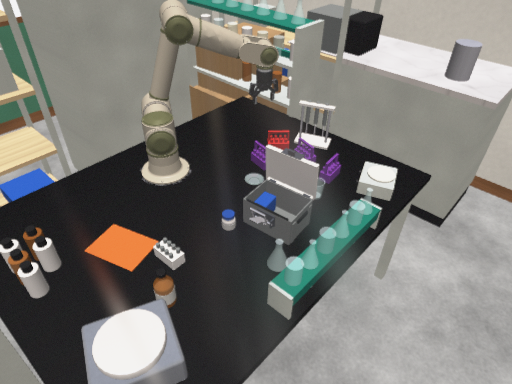

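View pics/top0.png

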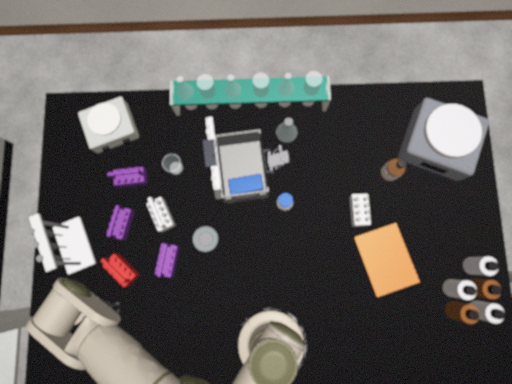

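```bash
python3 - <<'E'
import cv2,numpy as np
a=cv2.imread("pics/top0.png");s=cv2.imread("pics/scene0.png")
cv2.imwrite("pics/c1.png",cv2.resize(a[100:280,95:305],None,fx=3.8,fy=3.3*3.8/3.8,interpolation=cv2.INTER_CUBIC))
cv2.imwrite("pics/c2.png",cv2.resize(s[90:250,210:370],None,fx=3.7,fy=3.7,interpolation=cv2.INTER_CUBIC))
E
```

```text
(no output)
```

View pics/c1.png

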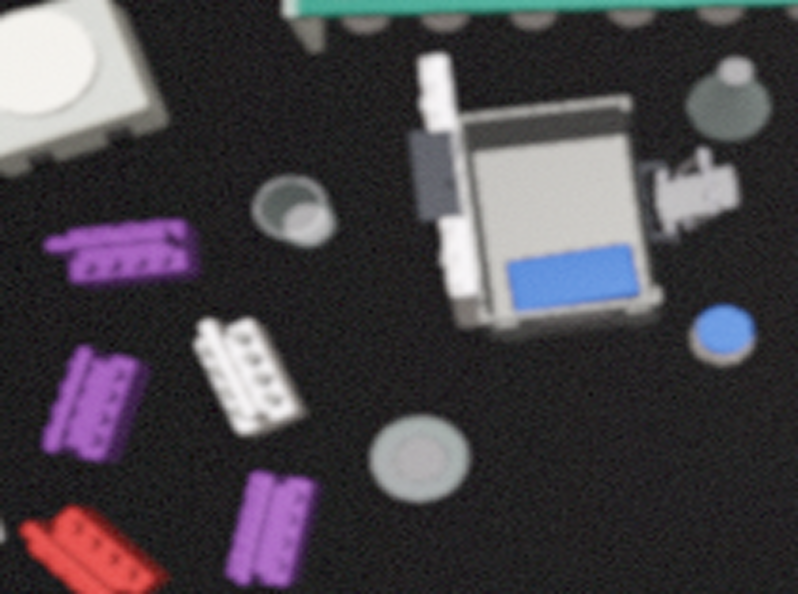

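View pics/c2.png

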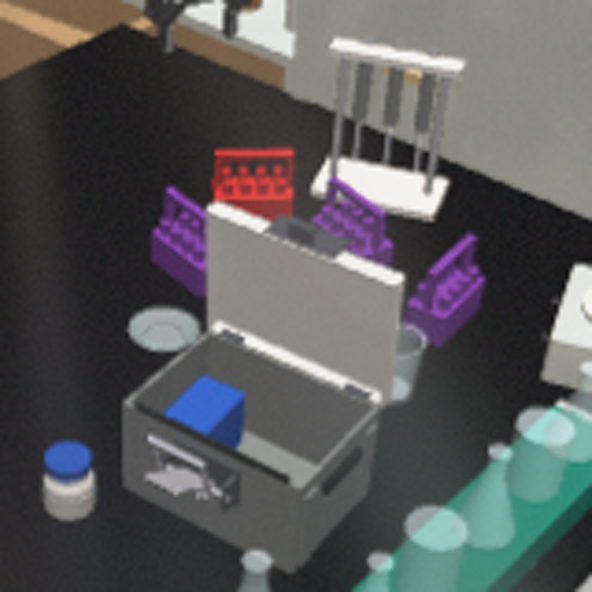

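```bash
cat > h.py <<'E'
import numpy as np,cv2
from rig import sensors,imaging
def cloud(n,d):
    c=imaging.camera_params(n);K,R,t=c["intrinsics"],c["R"],c["t"]
    v,u=np.mgrid[:384,:512]
    P=np.stack([(u-K[0,2])/K[0,0]*d,(v-K[1,2])/K[1,1]*d,d],-1)
    W=(P-t)@R
    W[d<=0]=np.nan
    return W
def ray(n,u,v,z):
    c=imaging.camera_params(n);K,R,t=c["intrinsics"],c["R"],c["t"]
    C=-R.T@t; r=R.T@np.array([(u-K[0,2])/K[0,0],(v-K[1,2])/K[1,1],1])
    return C+r*(z-C[2])/r[2]
def proj(n,X):
    c=imaging.camera_params(n);q=c["R"]@np.asarray(X,float)+c["t"];q=c["intrinsics"]@q
    return q[:2]/q[2]
def load(n,k): 
    f=np.load(f"pics/{n}{k}.npz");return f["p"],f["d"]
def snap(n,k):
    p,d=imaging.capture(n);np.savez(f"pics/{n}{k}.npz",p=p,d=d);cv2.imwrite(f"pics/{n}{k}.png",p[:,:,::-1]);return p,d
def crop(n,k,u0,u1,v0,v1,f):
    a=cv2.imread(f"pics/{n}{k}.png");cv2.imwrite(f"pics/{n}{k}_c{u0}_{v0}.png",cv2.resize(a[v0:v1,u0:u1],None,fx=f,fy=f,interpolation=cv2.INTER_CUBIC))
E
python3 - <<'E'
from h import *
p,d=load("top",0);W=cloud("top",d)
np.set_printoptions(precision=1,suppress=True,linewidth=200)
m=np.zeros(d.shape,bool);m[185:240,140:182]=1
m&=(p.min(-1)>110)
for lo,hi in((20,60),(60,72),(84,112)):
    q=W[m&(W[...,2]>lo)&(W[...,2]<hi)]
    print(lo,len(q)); 
    if len(q)>4: print(np.median(q,0),q.min(0),q.max(0),cv2.minAreaRect(q[:,:2].astype(np.float32)))
# height histogram
print(np.histogram(W[m][:,2],bins=range(0,130,5)))
# case rims
m=np.zeros(d.shape,bool);m[110:220,195:300]=1
Z=W[...,2]; print(np.histogram(Z[m],bins=range(-10,320,10)))
q=W[m&(Z>116)&(Z<132)]; print(len(q),cv2.minAreaRect(q[:,:2].astype(np.float32)),q.min(0),q.max(0))
b=m&(p[...,2].astype(int)>p[...,0].astype(int)+60)
q=W[b&(Z>70)&(Z<95)];print("cold",cv2.minAreaRect(q[:,:2].astype(np.float32)),np.median(q,0))
print("cam",-imaging.camera_params("top")["R"].T@imaging.camera_params("top")["t"])
E
```

```text
20 316
[456.8 373.   48.2] [400.5 337.1  20.1] [519.  431.5  59.9] ((459.9696960449219, 382.99249267578125), (110.42855834960938, 57.45261764526367), 23.670982360839844)
60 100
[461.1 381.7  66.9] [409.  348.3  60.3] [508.1 420.4  71.7] ((458.5290222167969, 382.99981689453125), (103.76139068603516, 45.89145278930664), 23.03728485107422)
84 132
[458.9 381.8 103.8] [409.3 357.   84.7] [512.  410.2 110.5] ((460.153564453125, 383.4153747558594), (108.61561584472656, 13.967700958251953), 23.78868293762207)
(array([ 24,  15,   3,  12,  12,  11,  14,   7,  37, 133,  81,  21,  24,  68,  14,   3,   2,   4,   1,  15,  70,  39,   2,   0,   0]), array([  0,   5,  10,  15,  20,  25,  30,  35,  40,  45,  50,  55,  60,  65,  70,  75,  80,  85,  90,  95, 100, 105, 110, 115, 120, 125]))
(array([2655, 5345,  247,  131,  116,  128,  109,  157,  262,  588,  202,  195,  211,  353,   51,    9,   44,   10,    4,    3,    4,    2,    5,    7,    5,    7,    5,    8,   10,  432,  158,   31]), array([-10,   0,  10,  20,  30,  40,  50,  60,  70,  80,  90, 100, 110, 120, 130, 140, 150, 160, 170, 180, 190, 200, 210, 220, 230, 240, 250, 260, 270, 280, 290, 300, 310]))
486 ((636.7437744140625, 39.116943359375), (248.5757293701172, 294.36041259765625), 6.821441173553467) [495.9 -93.7 116.2] [776.6 176.1 131.8]
cold ((536.2962646484375, 18.615737915039062), (228.4193572998047, 88.35826873779297), 75.05855560302734) [544.9  62.3  82.7]
cam [ 277.9   19.3 1423.8]
```

```bash
python3 - <<'E'
from h import *
np.set_printoptions(precision=1,suppress=True,linewidth=200)
from scipy.optimize import minimize
p,d=load("top",0);W=cloud("top",d)
g=p.astype(int)
m=np.zeros(d.shape,bool);m[110:220,195:300]=1
Z=W[...,2]
blue=(g[...,2]>g[...,0]+60)
q=W[m&blue&(Z>70)&(Z<95)&(W[...,1]>0)&(W[...,1]<150)]
q=q[(q[:,0]<600)]
for it in range(1):
    med=np.median(q,0);q=q[np.linalg.norm(q[:,:2]-med[:2],axis=1)<75]
print("cold",len(q),cv2.minAreaRect(q[:,:2].astype(np.float32)),np.median(q,0))
ps,ds=load("scene",0);S=cloud("scene",ds);gs=ps.astype(int)
ms=np.zeros(ds.shape,bool);ms[140:245,235:325]=1
bs=ms&(gs[...,2]>gs[...,0]+60)&(S[...,2]>20); q=S[bs&(S[...,2]>72)];print("cold scene",len(q),q.min(0),q.max(0),np.median(q,0))
# outer walls : print scene depth points rim
for name,A,mm in(("top",W,m),("scene",S,ms)):
    q=A[mm&(A[...,2]>114)&(A[...,2]<130)&(A[...,0]>480)&(A[...,0]<800)&(A[...,1]>-90)&(A[...,1]<200)]
    print(name,len(q)); 
    np.save(f"pics/rim_{name}.npy",q)
    H,xe,ye=np.histogram2d(q[:,0],q[:,1],bins=[np.arange(480,800,10),np.arange(-80,180,10)])
    print(H.astype(int))
E
```

```text
cold 507 ((550.7673950195312, 72.37309265136719), (55.64777374267578, 115.07131958007812), 7.959259510040283) [549.4  70.4  83.4]
cold scene 207 [512.3   2.5  72.1] [856.7 137.  105.5] [551.6  85.8  81.6]
top 476
[[0 0 0 0 0 0 0 0 0 0 0 0 0 0 0 0 0 0 0 0 0 0 0 0 0]
 [0 0 0 0 0 0 0 0 0 0 0 0 0 0 0 0 0 0 0 0 0 0 0 0 1]
 [0 0 0 0 0 0 0 0 0 0 0 0 0 0 2 0 3 3 6 6 3 5 7 5 0]
 [0 0 0 0 0 0 0 1 6 6 6 6 6 5 4 4 3 3 0 0 0 0 0 5 0]
 [0 0 0 0 0 0 0 3 2 0 0 0 0 0 0 0 0 0 0 0 0 0 0 4 0]
 [0 0 0 0 0 0 0 3 2 0 0 0 0 0 0 0 0 0 0 0 0 0 0 5 0]
 [0 0 0 0 0 0 0 0 3 0 0 0 0 0 0 0 0 0 0 0 0 0 0 6 0]
 [0 0 0 0 0 0 0 0 5 0 0 0 0 0 0 0 0 0 0 0 0 0 0 4 0]
 [0 0 0 0 0 0 0 1 0 0 0 0 0 0 0 0 0 0 0 0 0 0 0 6 0]
 [0 0 0 0 0 0 0 0 4 0 0 0 0 0 0 0 0 0 0 0 0 0 0 5 0]
 [0 0 0 0 0 0 0 0 3 0 0 0 0 0 0 0 0 0 0 0 0 0 0 3 2]
 [0 0 0 0 1 0 0 0 3 0 0 0 0 0 0 0 0 0 0 0 0 0 0 1 2]
 [0 0 0 2 1 0 0 0 5 0 0 0 0 0 0 0 0 0 0 0 0 0 0 2 4]
 [3 4 2 4 0 0 0 0 4 0 0 0 0 0 0 0 0 0 0 0 0 0 0 0 5]
 [3 7 1 7 0 0 0 0 3 2 0 0 0 0 0 0 0 0 0 0 0 0 0 0 5]
 [2 9 1 3 0 0 0 0 2 1 0 0 0 0 0 0 0 0 0 0 0 0 0 0 5]
 [3 8 3 5 0 0 0 0 0 2 0 0 0 0 0 0 0 0 0
[... 1710 characters left out ...]
0 0 0 1 5]
 [0 0 0 1 0 0 0 0 5 1 0 0 0 0 0 0 0 0 0 0 0 0 0 0 8]
 [0 0 0 0 0 0 0 0 5 2 0 0 0 0 0 0 0 0 0 0 0 0 0 1 8]
 [0 0 0 0 0 0 0 0 3 4 0 0 0 0 0 0 0 0 0 0 0 0 0 0 4]
 [0 0 0 0 0 0 0 0 1 7 0 0 0 0 0 0 0 0 0 0 0 0 0 0 6]
 [0 0 0 0 0 0 0 0 1 8 0 0 0 0 0 0 0 0 0 0 0 0 0 0 4]
 [0 0 0 0 0 0 0 0 0 9 0 0 0 0 0 0 0 0 0 1 2 2 2 2 3]
 [0 0 0 0 0 0 0 0 0 6 1 2 3 5 5 3 4 4 4 3 2 2 1 0 0]
 [0 0 0 0 0 0 0 0 0 3 3 4 0 0 0 0 0 0 0 0 0 0 0 0 0]
 [0 0 0 0 0 0 0 0 0 0 0 0 0 0 0 0 0 0 0 0 0 0 0 0 0]
 [5 0 0 0 0 0 0 0 0 0 0 0 0 0 0 0 0 0 0 0 0 0 0 0 0]
 [4 0 0 0 0 0 0 0 0 0 0 0 0 0 0 0 0 0 0 0 0 0 0 0 0]
 [0 0 0 0 0 0 0 0 0 0 0 0 0 0 0 0 0 0 0 0 0 0 0 0 0]
 [0 0 0 0 0 0 0 0 0 0 0 0 0 0 0 0 0 0 0 0 0 0 0 0 0]]
```

```bash
cat > fit.py <<'E'
from h import *
from scipy.optimize import minimize
for n in("top","scene"):
    q=np.load(f"pics/rim_{n}.npy"); 
    def cost(x,q=q,ret=False):
        c,s=np.cos(x[2]),np.sin(x[2]); ex=np.array([c,s]);ey=np.array([-s,c])
        a=(q[:,:2]-x[:2])@ex;b=(q[:,:2]-x[:2])@ey
        dx=np.abs(a)-77.5;dy=np.abs(b)-107.5
        sd=np.where((dx>0)|(dy>0),np.hypot(np.maximum(dx,0),np.maximum(dy,0)),-np.maximum(dx,dy))
        # hinge (+x) side ignored
        sd=np.where(a>66,0,np.minimum(sd,8))
        return (sd**2).sum()
    best=min((minimize(cost,[610+i,85+j,1.57+k],method="Nelder-Mead",options=dict(xatol=.01,fatol=.1,maxiter=2000)) for i in(-10,0,10) for j in(-8,0,8) for k in(0,.1,.2)),key=lambda r:r.fun)
    print(n,best.x,best.fun,len(q))
E
python3 fit.py
```

```text
top [617.33348764  85.95622229   1.67391213] 8021.501603085101 476
scene [616.65534417  81.9314635    1.67452898] 5800.579632290225 642
```

```bash
cat >> h.py <<'E'
CASE=np.array([617.,84.,1.674])
def c2w(P,case=None):
    x,y,t=CASE if case is None else case
    c,s=np.cos(t),np.sin(t);P=np.asarray(P,float)
    return np.stack([x+c*P[...,0]-s*P[...,1],y+s*P[...,0]+c*P[...,1],P[...,2]],-1)
def w2c(P,case=None):
    x,y,t=CASE if case is None else case
    c,s=np.cos(t),np.sin(t);P=np.asarray(P,float);a=P[...,0]-x;b=P[...,1]-y
    return np.stack([c*a+s*b,-s*a+c*b,P[...,2]],-1)
def draw(n,k,pts,u0,u1,v0,v1,f,out):
    a=cv2.imread(f"pics/{n}{k}.png");a=cv2.resize(a[v0:v1,u0:u1],None,fx=f,fy=f,interpolation=cv2.INTER_CUBIC)
    for line,col in pts:
        q=[tuple(int(round(e)) for e in ((proj(n,X)+.5-[u0,v0])*f)) for X in line]
        for i in range(len(q)-1): cv2.line(a,q[i],q[i+1],col,1)
        if len(q)==1: cv2.drawMarker(a,q[0],col,0,10)
    cv2.imwrite(out,a)
E
python3 - <<'E'
from h import *
r=lambda x,y,z:[c2w([a*x,b*y,z]) for a,b in((1,1),(1,-1),(-1,-1),(-1,1),(1,1))]
L=[(r(80,110,122),(0,255,0)),(r(75,105,5),(0,255,255)),(r(80,110,0),(255,255,0)),([c2w([-92,0,87])],(0,0,255))]
c,s=np.cos(np.deg2rad(23.7)),np.sin(np.deg2rad(23.7))
L.append(([np.array([460+c*a-s*b,383+s*a+c*b,104]) for a,b in((54,6),(54,-6),(-54,-6),(-54,6),(54,6))],(0,0,255)))
draw("top",0,L,130,310,110,250,4.4,"pics/d1.png");draw("scene",0,L,215,345,140,250,5.4,"pics/d2.png")
E
```

```text
(no output)
```

View pics/d1.png

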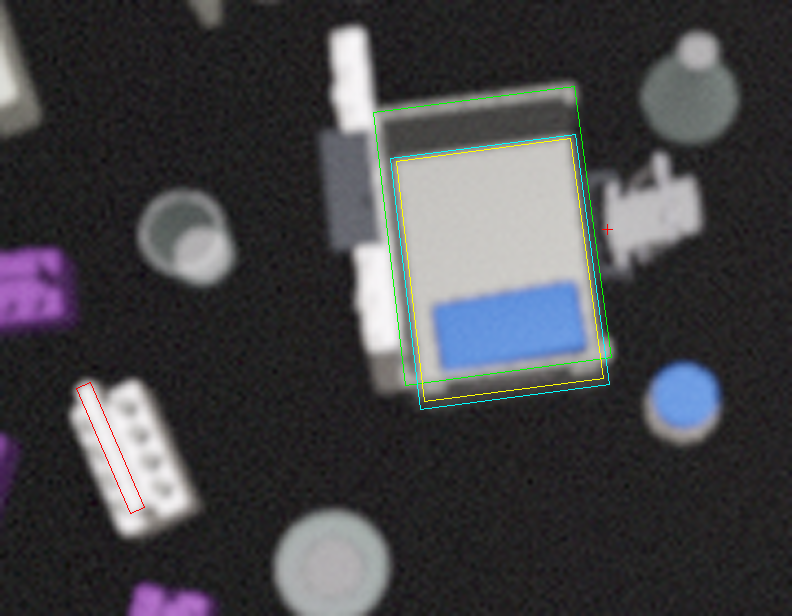

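View pics/d2.png

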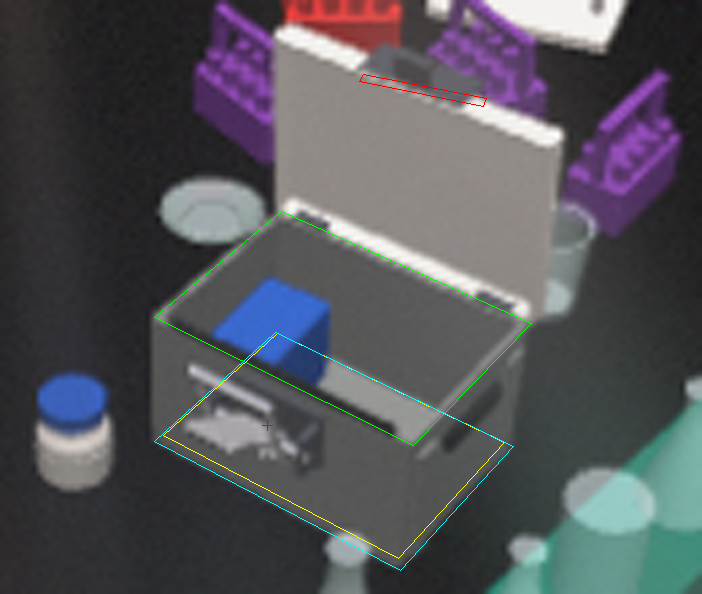

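```bash
python3 - <<'E'
from h import *
np.set_printoptions(precision=0,suppress=True,linewidth=200)
for n in("top","scene"):
    p,d=load(n,0);C=w2c(cloud(n,d))
    m=(C[...,0]<-84)&(C[...,0]>-200)&(np.abs(C[...,1])<50)&(C[...,2]>30)&(C[...,2]<200)
    print(n,m.sum());v,u=np.nonzero(m);print(u.min(),u.max(),v.min(),v.max())
    q=C[m];g=p[m].mean(-1)
    # mean z by x,y cell
    for lo in range(-200,-84,8):
        r=[]
        for yl in range(-48,48,8):
            k=(q[:,0]>=lo)&(q[:,0]<lo+8)&(q[:,1]>=yl)&(q[:,1]<yl+8)
            r.append("%4.0f/%3.0f"%(np.median(q[k,2]),np.median(g[k])) if k.any() else "   .    ")
        print(lo+4,*r)
for n,o in(("flask",(287,131)),("jar",(286,201)),("beaker",(172,163)),("dish",(205,238))):
    print(n,ray("top",*o,60 if n!="dish" else 10), w2c(ray("top",*o,60)))
E
python3 -c "
from h import *
crop('scene',0,235,300,190,240,10);crop('top',0,255,315,140,185,11)"
```

```text
top 350
264 288 145 173
-196    .        .        .        .        .        .        .        .        .        .        .        .    
-188    .        .        .        .        .        .        .        .        .        .        .        .    
-180    .        .        .        .        .        .        .        .        .        .        .        .    
-172    .        .        .        .        .        .        .        .        .        .        .        .    
-164    .        .        .        .      129/154    .        .      130/152    .        .        .        .    
-156    .        .        .      130/159  130/183  129/188  130/187  131/187  128/170    .        .        .    
-148    .        .        .      126/158  126/188  125/187  122/191  126/188  126/172    .        .        .    
-140    .      159/138  160/173  157/163  139/178  159/186  159/187  157/188  159/187  157/172    .        .    
-132    .      154/132  144/126  155/159  118/181  117/190  117/187  138/185  138/184  152/164  159/145    .    
-124    .        .      125/ 87  111/150  110/187  111/190 
[... 1799 characters left out ...]
1/ 92   89/124  103/160  103/169  104/168  104/167  102/167    .        .        .    
-108   88/ 69   88/ 76   88/117    .        .       99/169   98/169   97/169    .       95/163   98/ 80  102/ 84
-100   91/ 65   87/ 83   88/160   88/154    .       90/137   95/168   92/169    .        .       91/ 94  101/ 84
-92   97/ 61   88/ 75    .       91/ 92    .       86/ 96   88/138    .        .        .       87/ 64    .    
-84   91/ 63   91/ 66  101/ 76   98/ 80   96/ 64   97/ 68  101/110  107/ 77  103/ 84  104/103   92/ 95  101/143
flask [746. -83.  60.] [-179. -111.   60.]
jar [489. -69.  60.] [-139.  143.   60.]
beaker [639. 335.  60.] [248. -48.  60.]
dish [370. 225.  10.] [159. 235.  60.]
```

View pics/scene0_c235_190.png

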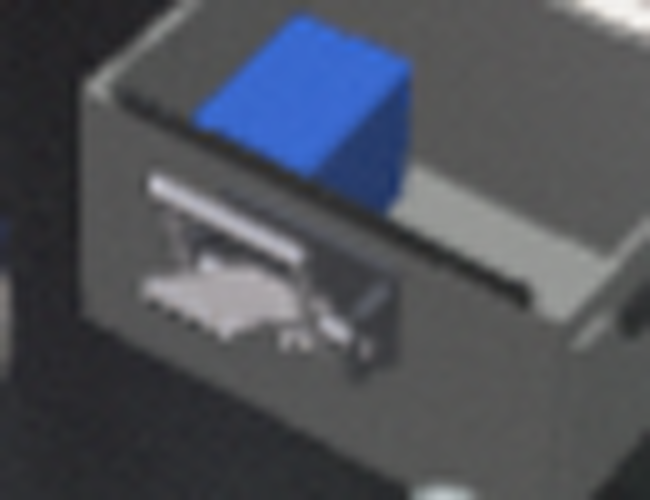

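View pics/top0_c255_140.png

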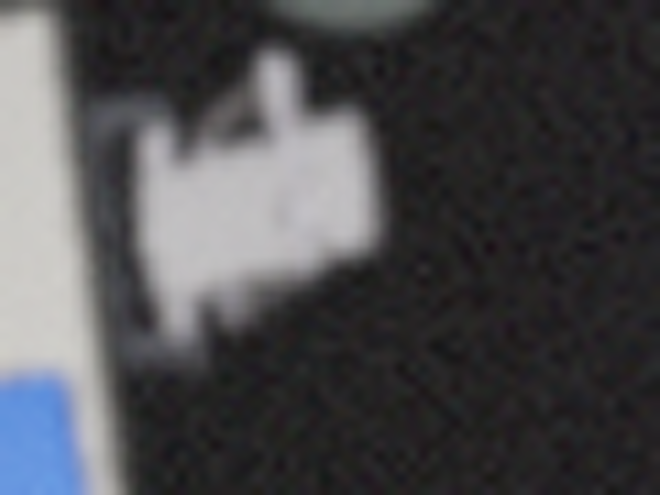

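```bash
cat >> h.py <<'E'
from scipy.spatial.transform import Rotation as Ro
def cur():
    s=sensors.sense();q=s["ee_rot"];return s["eef_pos"],Ro.from_quat([q[1],q[2],q[3],q[0]]),s
def Rdown(phi,tilt=0):
    # tool x at world angle phi, z down
    x=np.array([np.cos(phi),np.sin(phi),0]);z=np.array([0,0,-1.]);return Ro.from_matrix(np.stack([x,np.cross(z,x),z],1))
def go(pos,Rt=None):
    p,R,s=cur();Rt=R if Rt is None else Rt
    rv=(R.inv()*Rt).as_rotvec();l=Rt.inv().apply(np.asarray(pos)-p)
    with np.printoptions(precision=4,suppress=True):
        print("t",round(s["time_s"],2),"at",p.round(1),"F",s["force"].round(1),"J",s["joints"].round(2),"\nrot",rv,"rows>=",np.ceil(np.linalg.norm(rv)/.12),"then lin (rotated)",l.round(1),"rows>=",np.ceil(np.linalg.norm(l)/40), "unrot",R.inv().apply(np.asarray(pos)-p).round(1))
E
python3 -c "
from h import *
go([460,383,231],Rdown(np.deg2rad(203.7)))"
```

```text
t 0.1 at [182.3 492.1 230.8] F [ 0.4  0.3 -1. ] J [ 0.99  0.31  1.5  -0.    1.33 -0.22] 
rot [-0.001  -0.0006 -0.7684] rows>= 7.0 then lin (rotated) [-210.4 -211.5   -0.2] rows>= 8.0 unrot [-298.3   -5.8   -0.3]
```

```bash
python3 -m creep '[{"grip":50,"linear":[0,0,0],"rot":[0,0,-0.11]},{"grip":50,"linear":[0,0,0],"rot":[0,0,-0.11]},{"grip":50,"linear":[0,0,0],"rot":[0,0,-0.11]},{"grip":50,"linear":[0,0,0],"rot":[0,0,-0.11]},{"grip":50,"linear":[0,0,0],"rot":[0,0,-0.11]},{"grip":50,"linear":[0,0,0],"rot":[0,0,-0.11]},{"grip":50,"linear":[0,0,0],"rot":[0,0,-0.108]}]' 30
python3 -m creep '[{"grip":50,"linear":[-25,-25,0],"rot":[0,0,0]},{"grip":50,"linear":[-25,-25,0],"rot":[0,0,0]},{"grip":50,"linear":[-25,-25,0],"rot":[0,0,0]},{"grip":50,"linear":[-25,-25,0],"rot":[0,0,0]},{"grip":50,"linear":[-25,-25,0],"rot":[0,0,0]},{"grip":50,"linear":[-25,-25,0],"rot":[0,0,0]},{"grip":50,"linear":[-25,-25,0],"rot":[0,0,0]},{"grip":50,"linear":[-25,-25,0],"rot":[0,0,0]},{"grip":50,"linear":[-10,-11,0],"rot":[0,0,0]},{"grip":50,"linear":[0,0,0],"rot":[0,0,0]}]' 30
python3 -c "
from h import *
go([460,383,150],Rdown(np.deg2rad(203.7)))
snap('top',1);crop('top',1,120,210,160,250,6)"
```

```text
time_s: 0.68
eef_pos: [182.3, 492.2, 231.0]
ee_rot: [-0.0, -0.208, 0.978, -0.0]
force: [0.2, 0.1, 0.3]
grip_width: 0.585
time_s: 1.52
eef_pos: [461.8, 381.7, 230.3]
ee_rot: [-0.0, -0.203, 0.979, -0.0]
force: [-0.7, 0.3, -0.6]
grip_width: 0.592
t 1.52 at [461.8 381.7 230.3] F [-0.7  0.3 -0.6] J [ 0.5   0.48  1.26 -0.    1.4  -1.48] 
rot [-0.0005 -0.0011 -0.0039] rows>= 1.0 then lin (rotated) [ 1.1  1.9 80.3] rows>= 3.0 unrot [ 1.   2.  80.3]
```

View pics/top1_c120_160.png

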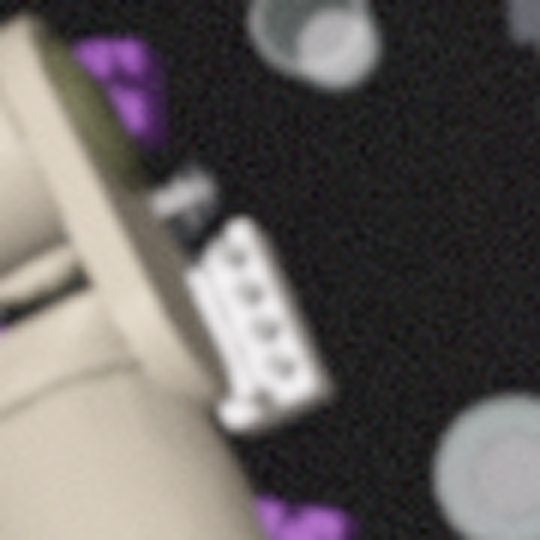

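```bash
python3 -m creep '[{"grip":50,"linear":[1,2,30],"rot":[0,0,0]},{"grip":50,"linear":[0,0,30],"rot":[0,0,0]},{"grip":50,"linear":[0,0,30],"rot":[0,0,0]},{"grip":50,"linear":[0,0,30],"rot":[0,0,0]},{"grip":50,"linear":[0,0,15],"rot":[0,0,0]},{"grip":50,"linear":[0,0,15],"rot":[0,0,0]},{"grip":50,"linear":[0,0,0],"rot":[0,0,0]},{"grip":4,"linear":[0,0,0],"rot":[0,0,0]},{"grip":4,"linear":[0,0,0],"rot":[0,0,0]},{"grip":4,"linear":[0,0,0],"rot":[0,0,0]},{"grip":4,"linear":[0,0,0],"rot":[0,0,0]},{"grip":4,"linear":[0,0,0],"rot":[0,0,0]}]' 40
```

```text
time_s: 2.57
eef_pos: [458.1, 385.0, 82.4]
ee_rot: [0.001, -0.205, 0.979, 0.0]
force: [0.3, -2.7, 5.5]
grip_width: 0.126
```

```bash
python3 -m creep '[{"grip":4,"linear":[0,0,-10],"rot":[0,0,0]},{"grip":4,"linear":[0,0,-25],"rot":[0,0,0]},{"grip":4,"linear":[0,0,-35],"rot":[0,0,0]},{"grip":4,"linear":[0,0,-35],"rot":[0,0,0]},{"grip":4,"linear":[0,0,-30],"rot":[0,0,0]},{"grip":4,"linear":[0,0,-20],"rot":[0,0,0]},{"grip":4,"linear":[0,0,0],"rot":[0,0,0]}]' 40
python3 -c "
from h import *
go([400,180,237],Rdown(np.deg2rad(203.7)))
snap('scene',2);crop('scene',2,210,350,60,200,4.2)"
```

```text
time_s: 3.15
eef_pos: [458.7, 385.5, 241.4]
ee_rot: [0.004, -0.205, 0.979, 0.001]
force: [-0.6, 0.0, -2.0]
grip_width: 0.129
t 3.15 at [458.7 385.5 241.4] F [-0.6  0.  -2. ] J [ 0.5   0.47  1.25  0.    1.42 -1.48] 
rot [ 0.0009  0.008  -0.0003] rows>= 1.0 then lin (rotated) [ 136.4 -164.6    4.4] rows>= 6.0 unrot [ 136.4 -164.6    3.2]
```

View pics/scene2_c210_60.png

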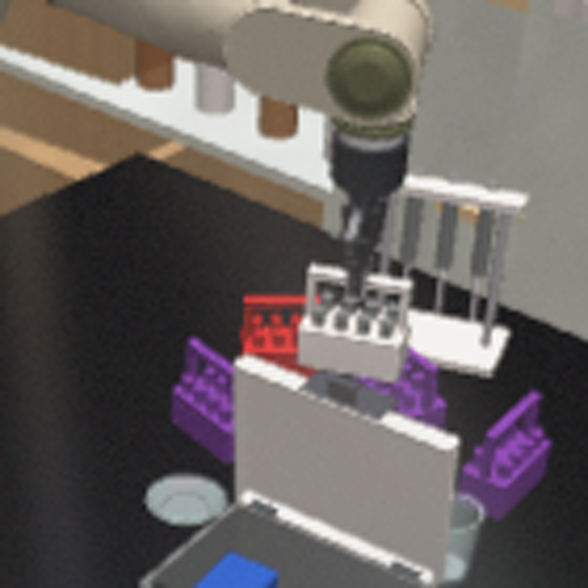

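```bash
python3 -c "
from h import *
go([375,90,241])"
```

```text
t 3.2 at [458.1 385.1 238.1] F [-0.5 -0.2 -3.6] J [ 0.5   0.47  1.25  0.    1.41 -1.48] 
rot [0. 0. 0.] rows>= 0.0 then lin (rotated) [ 194.6 -236.9   -3.7] rows>= 8.0 unrot [ 194.6 -236.9   -3.7]
```

```bash
python3 -m creep '[{"grip":4,"linear":[10,-12,0],"rot":[0,0,0]},{"grip":4,"linear":[20,-24,-1],"rot":[0,0,0]},{"grip":4,"linear":[22,-27,-1],"rot":[0,0,0]},{"grip":4,"linear":[22,-27,-1],"rot":[0,0,0]},{"grip":4,"linear":[22,-27,0],"rot":[0,0,0]},{"grip":4,"linear":[22,-27,0],"rot":[0,0,0]},{"grip":4,"linear":[22,-27,0],"rot":[0,0,0]},{"grip":4,"linear":[22,-27,0],"rot":[0,0,0]},{"grip":4,"linear":[20,-24,0],"rot":[0,0,0]},{"grip":4,"linear":[12,-14,0],"rot":[0,0,0]},{"grip":4,"linear":[0,0,0],"rot":[0,0,0]}]' 40
python3 -c "
from h import *
t=c2w([0,-35,0]);print(t)
go([t[0],t[1],243],Rdown(1.674))"
```

```text
time_s: 4.12
eef_pos: [373.3, 88.5, 237.8]
ee_rot: [-0.002, -0.204, 0.979, 0.0]
force: [-0.4, 0.4, -3.4]
grip_width: 0.131
[651.81377291  87.60571985   0.        ]
t 4.12 at [373.3  88.5 237.8] F [-0.4  0.4 -3.4] J [-0.07 -0.01  1.86 -0.    1.29 -2.06] 
rot [-0.0024 -0.003   1.8775] rows>= 16.0 then lin (rotated) [-29.6 277.   -5.2] rows>= 7.0 unrot [-255.1 -111.9   -6.1]
```

```bash
python3 -m creep '[{"grip":4,"linear":[0,0,0],"rot":[0,0,0.06]},{"grip":4,"linear":[0,0,0],"rot":[0,0,0.12]},{"grip":4,"linear":[0,0,0],"rot":[0,0,0.12]},{"grip":4,"linear":[0,0,0],"rot":[0,0,0.12]},{"grip":4,"linear":[0,0,0],"rot":[0,0,0.12]},{"grip":4,"linear":[0,0,0],"rot":[0,0,0.12]},{"grip":4,"linear":[0,0,0],"rot":[0,0,0.12]},{"grip":4,"linear":[0,0,0],"rot":[0,0,0.12]},{"grip":4,"linear":[0,0,0],"rot":[0,0,0.12]},{"grip":4,"linear":[0,0,0],"rot":[0,0,0.12]},{"grip":4,"linear":[0,0,0],"rot":[0,0,0.12]}]' 40
python3 -m creep '[{"grip":4,"linear":[0,0,0],"rot":[0,0,0.12]},{"grip":4,"linear":[0,0,0],"rot":[0,0,0.12]},{"grip":4,"linear":[0,0,0],"rot":[0,0,0.12]},{"grip":4,"linear":[0,0,0],"rot":[0,0,0.12]},{"grip":4,"linear":[0,0,0],"rot":[0,0,0.1]},{"grip":4,"linear":[0,0,0],"rot":[0,0,0.04]},{"grip":4,"linear":[0,0,0],"rot":[0,0,0]}]' 40
python3 -c "
from h import *
t=c2w([0,-35,0]);print(t)
snap('top',3);crop('top',3,190,310,110,260,4)
go([t[0],t[1],243],Rdown(1.674))"
```

```text
time_s: 5.03
eef_pos: [374.2, 91.3, 237.9]
ee_rot: [-0.001, 0.413, 0.911, -0.0]
force: [0.1, 0.7, -3.7]
grip_width: 0.128
time_s: 5.62
eef_pos: [374.2, 91.3, 238.0]
ee_rot: [-0.001, 0.67, 0.743, -0.001]
force: [0.6, -0.6, -3.4]
grip_width: 0.133
[651.81377291  87.60571985   0.        ]
t 5.67 at [374.3  91.2 238.2] F [ 0.5 -0.5 -1.9] J [-0.07 -0.01  1.86  0.    1.29 -0.17] 
rot [-0.0023 -0.0006  0.0022] rows>= 1.0 then lin (rotated) [-32.2 275.6  -4.8] rows>= 7.0 unrot [-32.8 275.6  -5.4]
```

View pics/top3_c190_110.png

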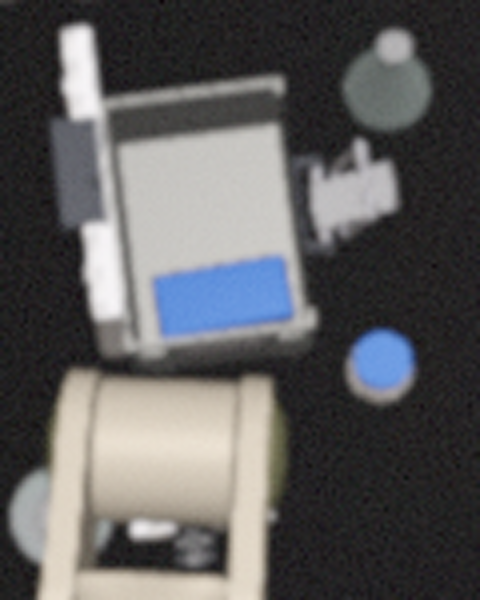

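```bash
python3 - <<'E'
from h import *
np.set_printoptions(precision=0,suppress=True,linewidth=200)
p,d=load("top",3);W=cloud("top",d)
m=(W[...,0]>280)&(W[...,0]<480)&(W[...,2]>250)&(W[...,1]<230)&(W[...,1]>-60)
q=W[m]-[374,91,238]
for z in range(0,400,20):
    k=(q[:,2]>=z)&(q[:,2]<z+20)
    if k.sum()>3: print(z,k.sum(),"x",q[k,0].min(),q[k,0].max(),"y",np.percentile(q[k,1],[1,5,95,99]))
snap("scene",3);p,d=load("scene",3);W=cloud("scene",d)
m=(W[...,0]>280)&(W[...,0]<480)&(W[...,2]>220)&(W[...,1]<230)&(W[...,1]>-60)
q=W[m]-[374,91,238]
print('scene')
for z in range(0,400,20):
    k=(q[:,2]>=z)&(q[:,2]<z+20)
    if k.sum()>3: print(z,k.sum(),"x",q[k,0].min(),q[k,0].max(),"y",np.percentile(q[k,1],[1,5,95,99]))
# lid angle
for n in("top","scene"):
    p,d=load(n,0);C=w2c(cloud(n,d));m=(C[...,0]>50)&(C[...,0]<150)&(abs(C[...,1])<120)&(C[...,2]>122)&(C[...,2]<330)
    q=C[m]
    print(n)
    for z in range(125,330,15):
        k=(q[:,2]>=z)&(q[:,2]<z+15)
        if k.sum()>3: print(z,k.sum(),np.percentile(q[k,0],[3,50,97]),np.percentile(q[k,1],[2,98]))
E
python3 -c "
from h import *
crop('scene',3,150,350,40,230,3)"
```

```text
60 6 x -40.66102254276518 -34.60290142561365 y [-15. -15.   3.   7.]
80 58 x -63.03003914190464 -40.83100615062841 y [-17. -16.   7.   7.]
100 28 x -57.98700380724466 -36.50800763304653 y [-11. -11.   4.   7.]
220 10 x -82.8526252274878 -38.87092710967136 y [-54. -54.  48.  48.]
240 35 x -78.29486404320954 46.33327745314841 y [-62. -56.  48.  48.]
260 333 x -71.69214456045495 49.03959647041103 y [-68. -67.  58.  70.]
280 1318 x -69.83543816274158 44.44407317578714 y [-64. -59.  48.  63.]
300 682 x -93.89128376224522 22.82969952471109 y [-58. -56.  59.  63.]
320 468 x -93.95770548396729 -54.80369344502776 y [-53. -50.  61.  65.]
scene
0 64 x -18.93949454191005 18.904529275181744 y [-58. -57.  43.  49.]
20 52 x -17.18387389693754 18.330051679185374 y [-57. -51.   1.   6.]
40 72 x -46.84428335856228 42.556878545940606 y [-19. -19.   9.  14.]
60 92 x -58.73655020459074 54.39306286110309 y [-22. -21.   9.  14.]
80 118 x -62.974054972233375 63.08052606981647 y [-25. -23.   9.  16.]
100 86 x -44.09155141986844 51.19448989964735 y [-25. -23.   6.   8.]
120 62 x -25.398253699593965 42.0402238
[... 944 characters left out ...]
15 9 [75. 91. 96.] [-71. 113.]
230 8 [73. 82. 94.] [-49. 112.]
245 9 [71. 84. 93.] [-48. 112.]
260 15 [70. 91. 92.] [-80. 112.]
275 435 [69. 79. 99.] [-109.  110.]
290 161 [ 69.  89. 103.] [-85.  99.]
305 36 [71. 75. 81.] [-15.  13.]
scene
125 194 [76. 91. 96.] [-111.  111.]
140 145 [78. 91. 95.] [-111.  111.]
155 148 [77. 90. 94.] [-112.  111.]
170 149 [76. 88. 93.] [-111.  109.]
185 143 [75. 87. 92.] [-110.  111.]
200 160 [76. 86. 91.] [-111.  111.]
215 159 [72. 85. 89.] [-111.  110.]
230 162 [70. 84. 88.] [-111.  112.]
245 166 [68. 83. 87.] [-111.  113.]
260 64 [65. 75. 83.] [-112.  115.]
275 313 [62. 72. 96.] [-110.  109.]
290 40 [66. 70. 95.] [-39.  38.]
305 11 [69. 73. 81.] [-15.  12.]
```

View pics/scene3_c150_40.png

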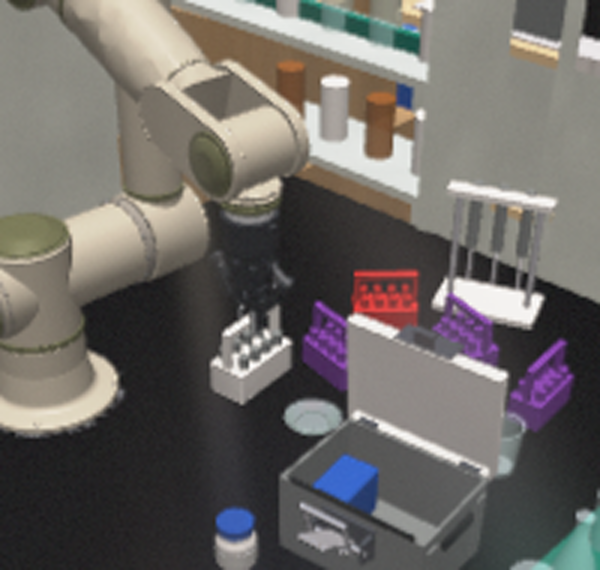

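```bash
python3 -c "
from h import *
t=c2w([-12,-48,0]);print(t)
go([t[0],t[1],238])"
```

```text
[665.98084966  77.00883651   0.        ]
t 5.72 at [374.4  91.1 238.4] F [-0.5  0.3 -2.2] J [-0.07 -0.01  1.86  0.    1.3  -0.17] 
rot [0. 0. 0.] rows>= 0.0 then lin (rotated) [-44.9 288.4  -0.2] rows>= 8.0 unrot [-44.9 288.4  -0.2]
```

```bash
python3 -m creep '[{"grip":4,"linear":[-20,10,0],"rot":[0,0,0]},{"grip":4,"linear":[-20,28,0],"rot":[0,0,0]},{"grip":4,"linear":[-5,30,0],"rot":[0,0,0]},{"grip":4,"linear":[0,32,0],"rot":[0,0,0]},{"grip":4,"linear":[0,32,0],"rot":[0,0,0]},{"grip":4,"linear":[0,32,0],"rot":[0,0,0]},{"grip":4,"linear":[0,32,0],"rot":[0,0,0]},{"grip":4,"linear":[0,32,0],"rot":[0,0,0]},{"grip":4,"linear":[0,30,0],"rot":[0,0,0]},{"grip":4,"linear":[0,20,0],"rot":[0,0,0]},{"grip":4,"linear":[0,10,0],"rot":[0,0,0]},{"grip":4,"linear":[0,0,0],"rot":[0,0,0]}]' 40
python3 - <<'E'
from h import *
t=c2w([-12,-48,0])
go([t[0],t[1],120],Rdown(1.674))
snap("top",4);crop("top",4,190,310,100,220,5)
snap("scene",4);crop("scene",4,200,350,60,230,3.5)
p,d=load("scene",4);C=w2c(cloud("scene",d))
E
```

```text
time_s: 6.72
eef_pos: [667.0, 76.3, 237.0]
ee_rot: [-0.001, 0.669, 0.743, -0.001]
force: [-0.0, -0.5, -3.3]
grip_width: 0.128
t 6.72 at [667.   76.3 237. ] F [-0.  -0.5 -3.3] J [-0.06  0.65  0.97  0.    1.53 -0.17] 
rot [-0.0023 -0.0005  0.0024] rows>= 1.0 then lin (rotated) [  0.8  -0.9 117. ] rows>= 3.0 unrot [  0.8  -0.7 117. ]
```

View pics/top4_c190_100.png

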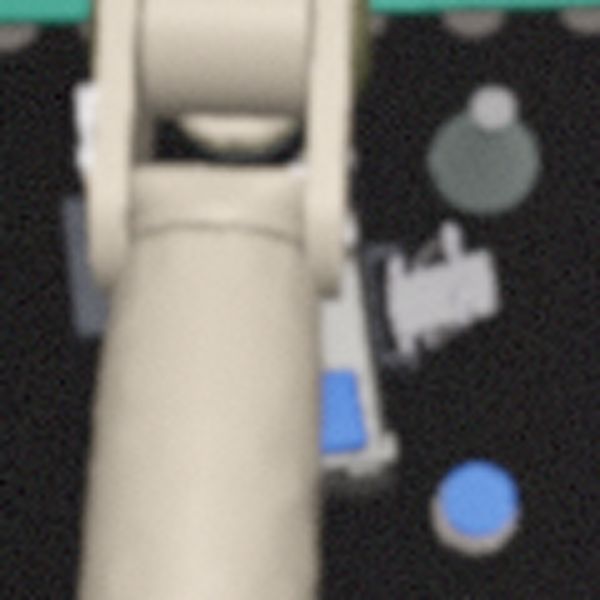

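View pics/scene4_c200_60.png

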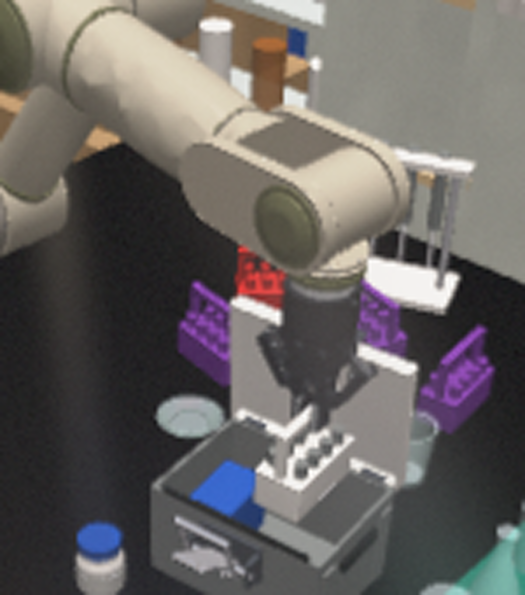

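```bash
python3 -m creep '[{"grip":4,"linear":[0,-1,12],"rot":[0,0,0]},{"grip":4,"linear":[0,0,24],"rot":[0,0,0]},{"grip":4,"linear":[0,0,24],"rot":[0,0,0]},{"grip":4,"linear":[0,0,24],"rot":[0,0,0]},{"grip":4,"linear":[0,0,16],"rot":[0,0,0]},{"grip":4,"linear":[0,0,8],"rot":[0,0,0]},{"grip":4,"linear":[0,0,0],"rot":[0,0,0]}]' 40
python3 - <<'E'
from h import *
t=c2w([-12,-48,0])
go([t[0],t[1],87],Rdown(1.674))
snap("scene",5);crop("scene",5,200,350,60,230,3.5)
E
```

```text
time_s: 7.4
eef_pos: [663.6, 75.9, 129.8]
ee_rot: [-0.001, 0.669, 0.743, -0.001]
force: [-0.1, 0.4, -3.5]
grip_width: 0.135
t 7.4 at [663.6  75.9 129.8] F [-0.1  0.4 -3.5] J [-0.06  0.71  1.14 -0.    1.29 -0.17] 
rot [-0.0032 -0.0005  0.0011] rows>= 1.0 then lin (rotated) [ 0.9  2.4 42.8] rows>= 2.0 unrot [ 0.9  2.6 42.8]
```

View pics/scene5_c200_60.png

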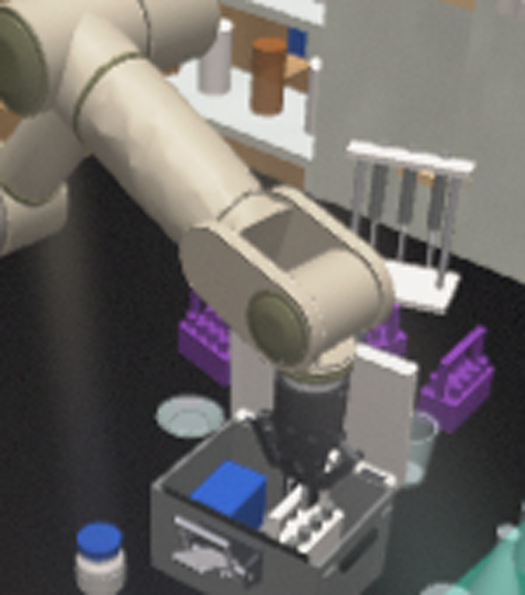

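```bash
python3 -m creep '[{"grip":4,"linear":[0,2,12],"rot":[0,0,0]},{"grip":4,"linear":[0,0,12],"rot":[0,0,0]},{"grip":4,"linear":[0,0,7],"rot":[0,0,0]},{"grip":4,"linear":[0,0,4],"rot":[0,0,0]},{"grip":4,"linear":[0,0,3],"rot":[0,0,0]},{"grip":4,"linear":[0,0,0],"rot":[0,0,0]}]' 40
python3 -m creep '[{"grip":4,"linear":[0,0,2],"rot":[0,0,0]},{"grip":4,"linear":[0,0,2],"rot":[0,0,0]}]' 40
```

```text
time_s: 7.95
eef_pos: [666.8, 76.0, 92.7]
ee_rot: [-0.0, 0.669, 0.743, -0.0]
force: [0.4, 0.4, -2.2]
grip_width: 0.128
time_s: 8.12
eef_pos: [667.2, 76.0, 89.7]
ee_rot: [0.0, 0.669, 0.743, 0.0]
force: [0.1, 0.6, -2.9]
grip_width: 0.129
```

```bash
python3 -m creep '[{"grip":4,"linear":[0,0,2],"rot":[0,0,0]},{"grip":4,"linear":[0,0,1],"rot":[0,0,0]},{"grip":4,"linear":[0,0,1],"rot":[0,0,0]}]' 40
```

```text
time_s: 8.37
eef_pos: [667.5, 76.2, 87.6]
ee_rot: [0.001, 0.669, 0.743, 0.001]
force: [-6.3, 0.4, 16.0]
grip_width: 0.127
```

```bash
python3 -m creep '[{"grip":4,"linear":[0,0,-1],"rot":[0,0,0]},{"grip":40,"linear":[0,0,0],"rot":[0,0,0]},{"grip":40,"linear":[0,0,0],"rot":[0,0,0]},{"grip":40,"linear":[0,0,0],"rot":[0,0,0]},{"grip":40,"linear":[0,0,-8],"rot":[0,0,0]},{"grip":40,"linear":[0,0,-20],"rot":[0,0,0]},{"grip":40,"linear":[0,0,-35],"rot":[0,0,0]},{"grip":40,"linear":[0,0,-40],"rot":[0,0,0]},{"grip":40,"linear":[0,0,-40],"rot":[0,0,0]},{"grip":40,"linear":[0,0,-40],"rot":[0,0,0]},{"grip":40,"linear":[0,0,-40],"rot":[0,0,0]},{"grip":40,"linear":[0,0,0],"rot":[0,0,0]}]' 40
python3 - <<'E'
from h import *
snap("scene",6);crop("scene",6,230,330,140,240,5.8)
go([590,90,350])
E
```

```text
time_s: 9.37
eef_pos: [668.1, 76.0, 319.3]
ee_rot: [0.006, 0.669, 0.743, 0.005]
force: [0.4, -0.9, 1.2]
grip_width: 0.47
t 9.42 at [667.7  76.  314.8] F [ 0.5 -0.3 -0.6] J [-0.06  0.64  0.8   0.    1.7  -0.16] 
rot [0. 0. 0.] rows>= 0.0 then lin (rotated) [ 21.9 -75.5 -35.9] rows>= 3.0 unrot [ 21.9 -75.5 -35.9]
```

View pics/scene6_c230_140.png

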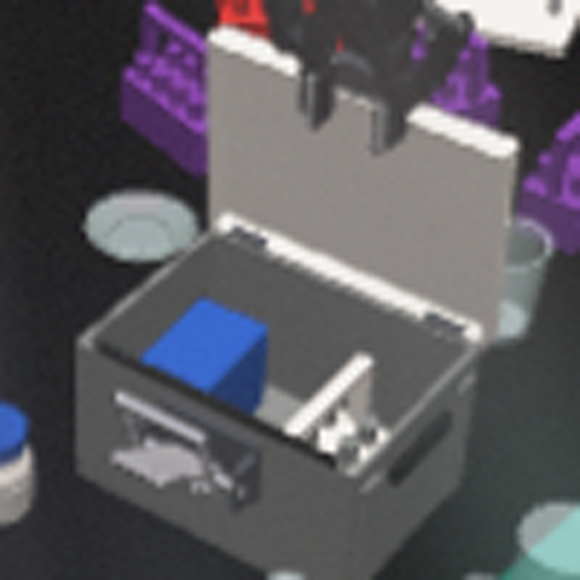

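```bash
python3 - <<'E'
from h import *
for c in([140,65,345],[140,65,250]):
    t=c2w(c);print(t);go(t,Rdown(1.674))
E
```

```text
[537.92297092 216.55875479 345.        ]
t 9.42 at [667.7  76.  314.8] F [ 0.5 -0.3 -0.6] J [-0.06  0.64  0.8   0.    1.7  -0.16] 
rot [0.0095 0.0016 0.0008] rows>= 1.0 then lin (rotated) [ 153.2 -114.7  -30.2] rows>= 5.0 unrot [ 153.2 -114.2  -31.5]
[537.92297092 216.55875479 250.        ]
t 9.42 at [667.7  76.  314.8] F [ 0.5 -0.3 -0.6] J [-0.06  0.64  0.8   0.    1.7  -0.16] 
rot [0.0095 0.0016 0.0008] rows>= 1.0 then lin (rotated) [ 153.2 -114.7   64.8] rows>= 6.0 unrot [ 153.4 -115.1   63.5]
```

```bash
python3 -m creep '[{"grip":0,"linear":[0,-10,-30],"rot":[0,0,0]},{"grip":0,"linear":[0,-35,-5],"rot":[0,0,0]},{"grip":0,"linear":[15,-30,0],"rot":[0,0,0]},{"grip":0,"linear":[30,-20,0],"rot":[0,0,0]},{"grip":0,"linear":[33,-20,0],"rot":[0,0,0]},{"grip":0,"linear":[38,0,0],"rot":[0,0,0]},{"grip":0,"linear":[37,0,0],"rot":[0,0,0]},{"grip":0,"linear":[0,0,0],"rot":[0,0,0]}]' 40
python3 - <<'E'
from h import *
go(c2w([140,65,250]),Rdown(1.674))
E
```

```text
time_s: 10.08
eef_pos: [534.8, 221.4, 343.7]
ee_rot: [-0.001, 0.667, 0.745, 0.0]
force: [-0.2, -0.2, -0.3]
grip_width: -0.001
t 10.08 at [534.8 221.4 343.7] F [-0.2 -0.2 -0.3] J [0.19 0.39 1.1  0.   1.65 0.08] 
rot [-0.0011 -0.0016  0.0063] rows>= 1.0 then lin (rotated) [-5.1  2.6 93.7] rows>= 3.0 unrot [-5.3  2.7 93.7]
```

```bash
python3 -m creep '[{"grip":0,"linear":[-2,1,30],"rot":[0,0,0]},{"grip":0,"linear":[-3,2,35],"rot":[0,0,0]},{"grip":0,"linear":[0,0,28],"rot":[0,0,0]},{"grip":0,"linear":[0,0,0],"rot":[0,0,0]}]' 40
python3 - <<'E'
from h import *
print(w2c(cur()[0]))
snap("scene",7);crop("scene",7,210,330,90,240,3.9)
E
```

```text
time_s: 10.42
eef_pos: [537.9, 210.9, 245.0]
ee_rot: [-0.003, 0.669, 0.743, -0.004]
force: [-0.2, 0.1, -0.3]
grip_width: 0.0
[134.36136884  65.6112981  245.03933957]
```

View pics/scene7_c210_90.png

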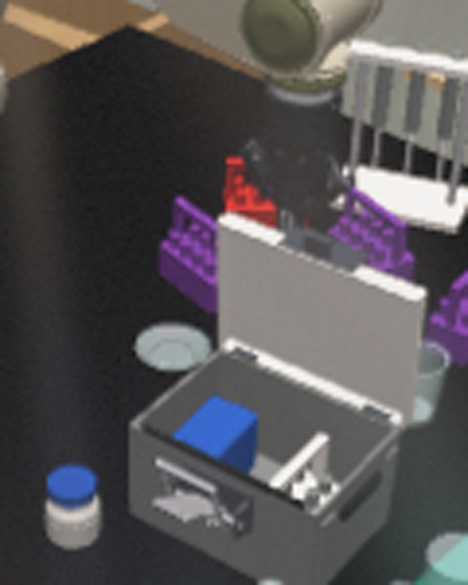

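```bash
python3 -m creep '[{"grip":0,"linear":[-15,0,0],"rot":[0,0,0]},{"grip":0,"linear":[-15,0,0],"rot":[0,0,0]},{"grip":0,"linear":[-15,0,0],"rot":[0,0,0]},{"grip":0,"linear":[-15,0,1],"rot":[0,0,0]},{"grip":0,"linear":[-17,0,2],"rot":[0,0,0]},{"grip":0,"linear":[-15,0,5],"rot":[0,0,0]},{"grip":0,"linear":[-15,0,8],"rot":[0,0,0]}]' 40
python3 - <<'E'
from h import *
print(w2c(cur()[0]))
snap("scene",8);crop("scene",8,210,330,90,240,3.9)
E
```

```text
time_s: 11.05
eef_pos: [552.3, 104.5, 238.3]
ee_rot: [0.002, 0.669, 0.743, 0.002]
force: [-0.7, 1.4, 2.3]
grip_width: -0.0
[ 27.048991    62.23433778 238.34403615]
```

View pics/scene8_c210_90.png

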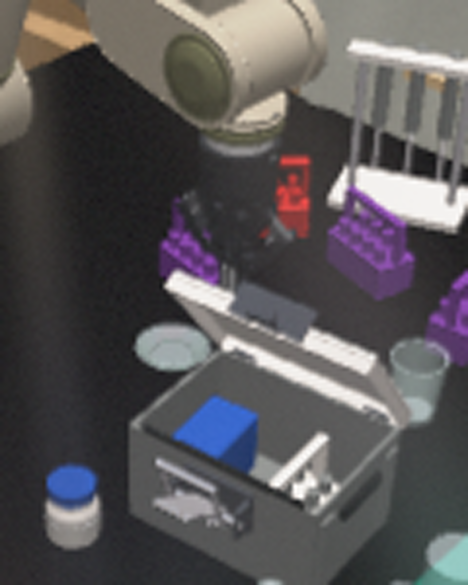

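```bash
python3 -m creep '[{"grip":0,"linear":[-12,0,10],"rot":[0,0,0]},{"grip":0,"linear":[-12,0,11],"rot":[0,0,0]},{"grip":0,"linear":[-9,0,10],"rot":[0,0,0]},{"grip":0,"linear":[-9,0,11],"rot":[0,0,0]},{"grip":0,"linear":[-8,0,10],"rot":[0,0,0]},{"grip":0,"linear":[-8,0,10],"rot":[0,0,0]},{"grip":0,"linear":[-6,0,10],"rot":[0,0,0]},{"grip":0,"linear":[-4,0,8],"rot":[0,0,0]},{"grip":0,"linear":[-4,0,6],"rot":[0,0,0]},{"grip":0,"linear":[0,0,0],"rot":[0,0,0]}]' 40
python3 - <<'E'
from h import *
print(w2c(cur()[0]))
snap("scene",9);crop("scene",9,210,330,90,240,3.9)
E
```

```text
time_s: 11.93
eef_pos: [558.4, 33.1, 147.9]
ee_rot: [-0.001, 0.67, 0.743, -0.001]
force: [-0.0, -0.1, -0.2]
grip_width: 0.0
[-44.62146533  63.57994608 147.93421007]
```

View pics/scene9_c210_90.png

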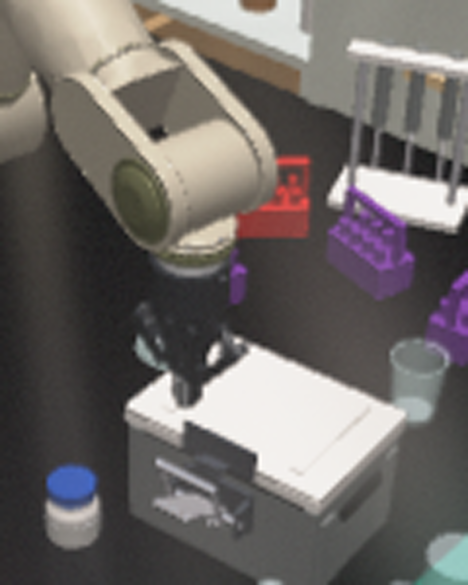

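Lid is nearly down. Press a little further, gently.

```bash
python3 -m creep '[{"grip":0,"linear":[-2,0,2],"rot":[0,0,0]},{"grip":0,"linear":[0,0,2],"rot":[0,0,0]},{"grip":0,"linear":[0,0,0],"rot":[0,0,0]}]' 40
python3 -m creep '[{"grip":0,"linear":[0,0,2],"rot":[0,0,0]},{"grip":0,"linear":[0,0,0],"rot":[0,0,0]}]' 40
```

```text
time_s: 12.23
eef_pos: [559.5, 31.4, 146.4]
ee_rot: [0.001, 0.669, 0.743, 0.0]
force: [-2.6, -0.5, 7.5]
grip_width: 0.002
time_s: 12.4
eef_pos: [559.5, 31.2, 145.1]
ee_rot: [0.001, 0.669, 0.743, 0.0]
force: [-3.8, -3.4, 11.1]
grip_width: 0.002
```

```bash
python3 -m creep '[{"grip":0,"linear":[0,0,-15],"rot":[0,0,0]},{"grip":0,"linear":[0,0,-30],"rot":[0,0,0]},{"grip":0,"linear":[0,0,-25],"rot":[0,0,0]},{"grip":0,"linear":[-30,20,0],"rot":[0,0,0]},{"grip":0,"linear":[-35,20,0],"rot":[0,0,0]},{"grip":0,"linear":[-35,20,0],"rot":[0,0,0]},{"grip":0,"linear":[-35,4,0],"rot":[0,0,0]},{"grip":0,"linear":[0,0,0],"rot":[0,0,0]}]' 40
python3 - <<'E'
from h import *
print(w2c(cur()[0]));go(c2w([-178,0,146]),Rdown(1.674))
snap("scene",10);crop("scene",10,210,330,90,240,3.9);snap("top",10);crop('top',10,210,320,120,220,5)
p,d=load("scene",10);C=w2c(cloud("scene",d))
m=(C[...,0]<50)&(C[...,0]>-70)&(C[...,1]<-60)&(C[...,1]>-105)&(C[...,2]>120)&(C[...,2]<180)
q=C[m];A=np.c_[80-q[:,0],np.ones(len(q))];print("lid slope,z0",np.linalg.lstsq(A,q[:,2],rcond=None)[0],len(q))
# keeper/bail pts
m=(C[...,0]<-70)&(C[...,0]>-190)&(abs(C[...,1])<60)&(C[...,2]>100)&(C[...,2]<185)
E
```

```text
time_s: 13.07
eef_pos: [637.6, -101.7, 212.4]
ee_rot: [0.001, 0.671, 0.741, -0.001]
force: [-1.8, -0.3, 0.4]
grip_width: -0.001
[-186.8469265    -1.31730843  212.42932132]
t 13.07 at [ 637.6 -101.7  212.4] F [-1.8 -0.3  0.4] J [-0.34  0.6   1.12 -0.    1.42 -0.44] 
rot [-0.0001  0.0016 -0.0039] rows>= 1.0 then lin (rotated) [ 8.8 -1.3 66.4] rows>= 2.0 unrot [ 9.  -1.3 66.4]
lid slope,z0 [3.66685411e-02 1.41994630e+02] 239
```

View pics/scene10_c210_90.png

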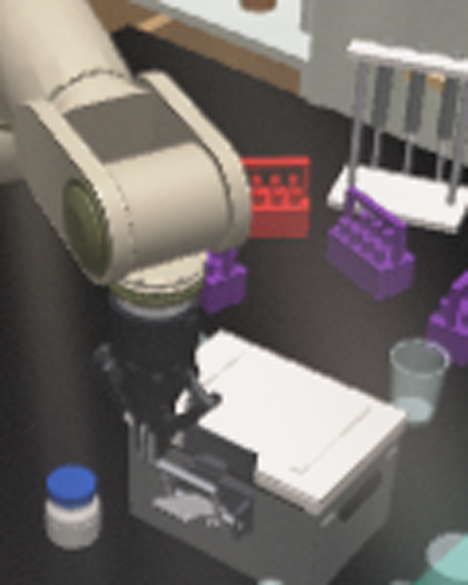

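View pics/top10_c210_120.png

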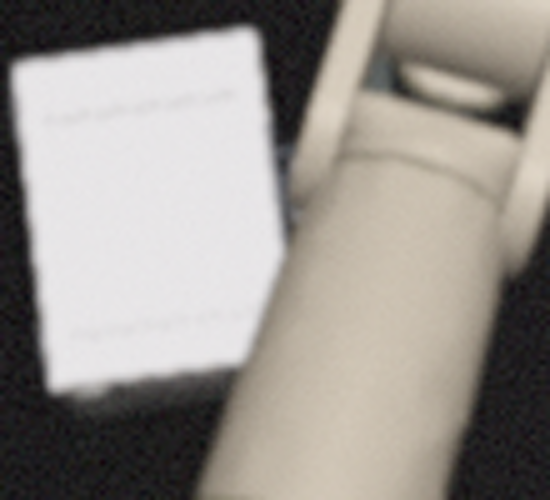

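```bash
python3 -m creep '[{"grip":0,"linear":[3,-1,30],"rot":[0,0,0]},{"grip":0,"linear":[0,0,30],"rot":[0,0,0]},{"grip":0,"linear":[0,0,6],"rot":[0,0,0]},{"grip":0,"linear":[10,0,0],"rot":[0,0,0]},{"grip":0,"linear":[10,0,0],"rot":[0,0,0]},{"grip":0,"linear":[8,0,0],"rot":[0,0,0]},{"grip":0,"linear":[8,0,0],"rot":[0,0,0]},{"grip":0,"linear":[0,0,0],"rot":[0,0,0]}]' 40
python3 - <<'E'
from h import *
print(w2c(cur()[0]))
snap("scene",11);crop("scene",11,235,295,165,230,9)
E
```

```text
time_s: 13.83
eef_pos: [631.9, -55.3, 148.8]
ee_rot: [0.001, 0.669, 0.744, 0.001]
force: [0.4, -0.4, -0.4]
grip_width: -0.0
[-140.10280515   -0.4541057   148.76195459]
```

View pics/scene11_c235_165.png

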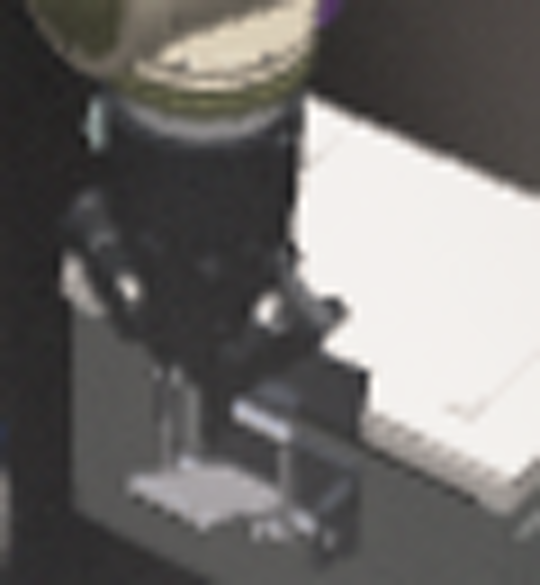

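```bash
python3 -m creep '[{"grip":0,"linear":[7,0,0],"rot":[0,0,0]},{"grip":0,"linear":[7,0,0],"rot":[0,0,0]},{"grip":0,"linear":[6,0,0],"rot":[0,0,0]},{"grip":0,"linear":[0,0,0],"rot":[0,0,0]}]' 40
python3 - <<'E'
from h import *
print(w2c(cur()[0]))
snap("scene",12);crop("scene",12,235,295,165,230,9)
E
```

```text
time_s: 14.22
eef_pos: [629.4, -36.2, 147.3]
ee_rot: [-0.0, 0.669, 0.743, 0.0]
force: [-0.0, -1.4, 1.4]
grip_width: -0.002
[-1.20840131e+02  5.62146962e-02  1.47325293e+02]
```

View pics/scene12_c235_165.png

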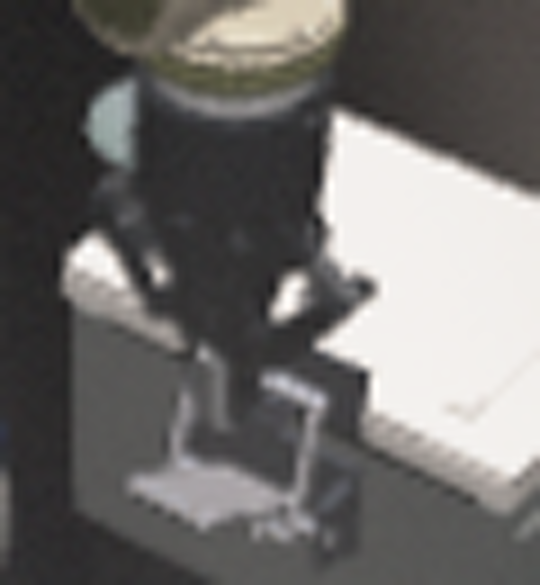

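```bash
python3 -m creep '[{"grip":0,"linear":[0,0,-5],"rot":[0,0,0]},{"grip":0,"linear":[4,0,0],"rot":[0,0,0]},{"grip":0,"linear":[4,0,0],"rot":[0,0,0]},{"grip":0,"linear":[0,0,0],"rot":[0,0,0]}]' 40
python3 - <<'E'
from h import *
print(w2c(cur()[0]))
snap("scene",13);crop("scene",13,235,295,165,230,9)
E
```

```text
time_s: 14.6
eef_pos: [628.6, -28.8, 152.4]
ee_rot: [-0.0, 0.669, 0.743, 0.0]
force: [-0.5, 0.2, 0.1]
grip_width: -0.004
[-1.13445627e+02  7.32362570e-02  1.52391354e+02]
```

View pics/scene13_c235_165.png

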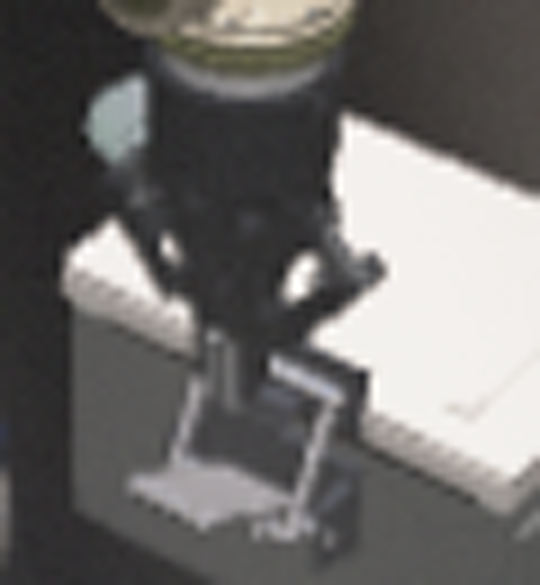

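```bash
python3 -m creep '[{"grip":0,"linear":[-15,0,0],"rot":[0,0,0]},{"grip":0,"linear":[-25,0,-5],"rot":[0,0,0]},{"grip":0,"linear":[-30,0,-20],"rot":[0,0,0]},{"grip":0,"linear":[-15,0,-10],"rot":[0,0,0]},{"grip":0,"linear":[0,0,0],"rot":[0,0.11,0]},{"grip":0,"linear":[0,0,0],"rot":[0,0.11,0]},{"grip":0,"linear":[0,0,0],"rot":[0,0.11,0]},{"grip":0,"linear":[0,0,0],"rot":[0,0.11,0]},{"grip":0,"linear":[0,0,0],"rot":[0,0.11,0]},{"grip":0,"linear":[0,0,0],"rot":[0,0.11,0]},{"grip":0,"linear":[0,0,0],"rot":[0,0.12,0]},{"grip":0,"linear":[0,0,0],"rot":[0,0,0]}]' 40
python3 - <<'E'
from h import *
p,R,s=cur();print(w2c(p),R.as_matrix()[:,2],s["joints"].round(2))
snap("scene",14);crop("scene",14,235,295,165,230,9);snap("top",14);crop("top",14,210,320,100,220,5)
E
```

```text
time_s: 15.65
eef_pos: [636.6, -117.3, 183.9]
ee_rot: [-0.286, 0.62, 0.684, 0.256]
force: [-0.2, -1.0, -1.2]
grip_width: 0.0
[-202.27562472    1.2658114   183.88932716] [-0.07338519  0.70438839 -0.70601105] [-0.59  0.85  0.94  0.61  1.86 -0.66]
```

View pics/scene14_c235_165.png

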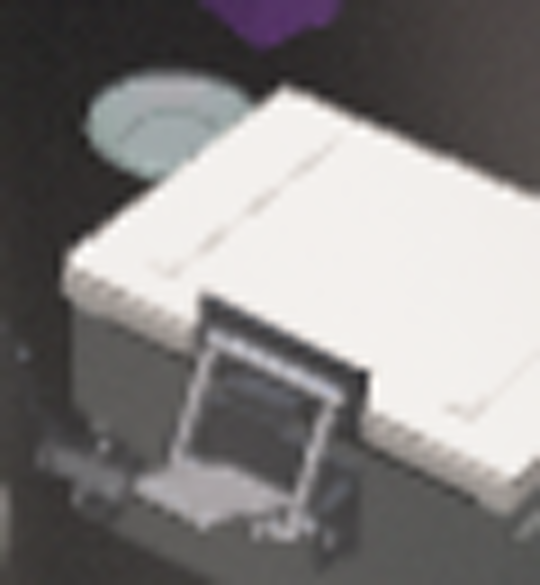

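View pics/top14_c210_100.png

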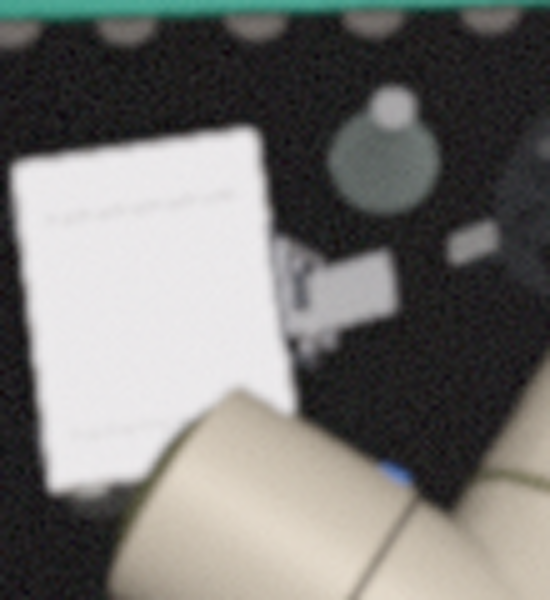

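```bash
python3 -m creep '[{"grip":0,"linear":[5,1,20],"rot":[0,0,0]},{"grip":0,"linear":[5,0,25],"rot":[0,0,0]},{"grip":0,"linear":[5,0,15],"rot":[0,0,0]},{"grip":0,"linear":[0,0,0],"rot":[0,0,0]}]' 40
python3 - <<'E'
from h import *
p,R,s=cur();print(w2c(p),R.as_matrix()[:,2],s["joints"].round(2))
p,d=load("top",14);W=cloud("top",d);print("elbow z",np.nanmedian(W[180:215,240:270,2]))
snap("scene",15);crop("scene",15,235,295,165,230,9)
E
```

```text
time_s: 16.08
eef_pos: [632.4, -58.0, 155.1]
ee_rot: [-0.282, 0.618, 0.689, 0.253]
force: [-0.0, 1.3, 0.3]
grip_width: 0.001
[-142.87431395   -0.72323346  155.05006198] [-0.07618035  0.69752424 -0.71250017] [-0.52  0.82  1.08  0.61  1.73 -0.68]
elbow z 547.8734282550745
```

View pics/scene15_c235_165.png

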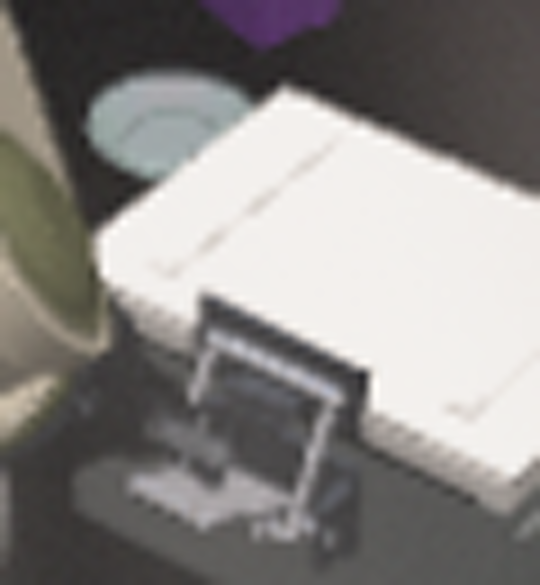

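View pics/scene15.png

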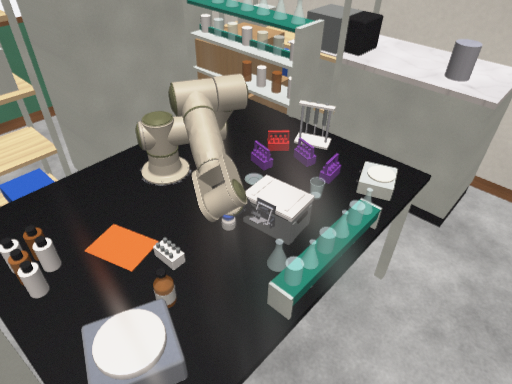

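```bash
python3 -m creep '[{"grip":0,"linear":[-9,0,6],"rot":[0,0,0]},{"grip":0,"linear":[-9,0,6],"rot":[0,0,0]},{"grip":0,"linear":[-10,0,3],"rot":[0,0,0]},{"grip":0,"linear":[-9,0,3],"rot":[0,0,0]},{"grip":0,"linear":[-6,0,4],"rot":[0,0,0]},{"grip":0,"linear":[-6,0,4],"rot":[0,0,0]},{"grip":0,"linear":[0,0,0],"rot":[0,0,0]}]' 40
python3 - <<'E'
from h import *
p,R,s=cur();print(w2c(p),R.as_matrix()[:,2],s["joints"].round(2))
snap("scene",16);crop("scene",16,235,295,165,230,9)
E
```

```text
time_s: 16.72
eef_pos: [634.3, -78.3, 100.5]
ee_rot: [-0.283, 0.62, 0.686, 0.254]
force: [0.7, -0.3, -0.8]
grip_width: -0.001
[-163.20891883   -0.5316307   100.45471023] [-0.0739168   0.70010223 -0.71020643] [-0.54  0.9   1.08  0.6   1.68 -0.74]
```

View pics/scene16_c235_165.png

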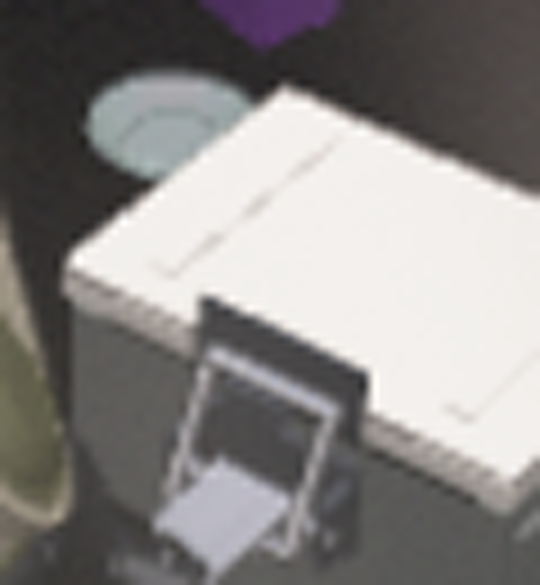

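```bash
python3 - <<'E'
from h import *
p,d=load("scene",16);C=w2c(cloud("scene",d));g=p.mean(-1)
m=np.zeros(d.shape,bool);m[213:235,249:272]=1
m&=(C[...,0]<-90)&(C[...,0]>-200)&(abs(C[...,1])<24)&(C[...,2]>20)&(C[...,2]<125)
q=C[m]
for x in range(-190,-95,6):
    k=(q[:,0]>=x)&(q[:,0]<x+6)
    if k.any(): print(x+3,k.sum(),np.percentile(q[k,2],[10,50,90]).round(0),q[k,1].min().round(),q[k,1].max().round())
crop("scene",16,240,290,200,250,11)
E
```

```text
-175 1 [121. 121. 121.] -3.0 -3.0
-169 2 [120. 120. 120.] -6.0 3.0
-163 1 [94. 94. 94.] -20.0 -20.0
-157 2 [94. 95. 96.] -20.0 -18.0
-151 3 [91. 94. 95.] -20.0 -8.0
-145 13 [91. 94. 95.] -18.0 16.0
-139 12 [90. 92. 94.] -16.0 21.0
-133 13 [91. 93. 95.] -19.0 17.0
-127 16 [91. 93. 94.] -20.0 18.0
-121 12 [78. 91. 93.] -20.0 14.0
-115 16 [87. 93. 96.] -22.0 19.0
-109 12 [90. 93. 95.] -21.0 17.0
-103 16 [85. 93. 95.] -20.0 24.0
-97 5 [89. 90. 93.] -14.0 19.0
```

View pics/scene16_c240_200.png

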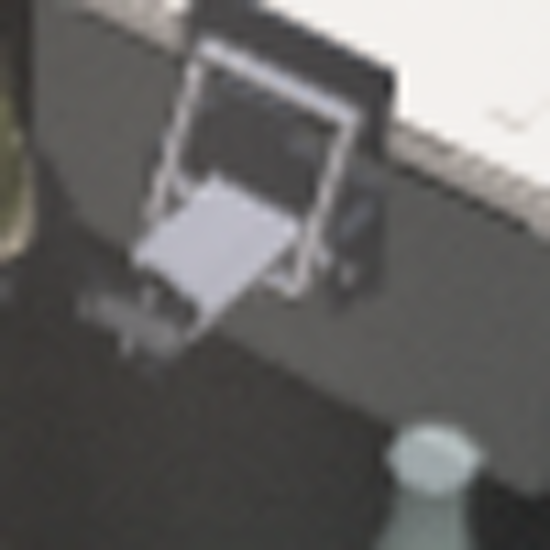

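```bash
python3 -m creep '[{"grip":0,"linear":[8,0,5],"rot":[0,0,0]},{"grip":0,"linear":[-7,0,7],"rot":[0,0,0]},{"grip":0,"linear":[-7,0,7],"rot":[0,0,0]},{"grip":0,"linear":[-5,0,8],"rot":[0,0,0]},{"grip":0,"linear":[-5,0,8],"rot":[0,0,0]},{"grip":0,"linear":[0,0,0],"rot":[0,0,0]}]' 40
python3 - <<'E'
from h import *
p,R,s=cur();print(w2c(p),R.as_matrix()[:,2],s["joints"].round(2))
snap("scene",17);crop("scene",17,240,290,190,240,11)
E
```

```text
time_s: 17.27
eef_pos: [632.6, -64.0, 63.7]
ee_rot: [-0.284, 0.619, 0.687, 0.254]
force: [0.5, 0.8, 0.4]
grip_width: 0.0
[-148.79125079   -0.24508866   63.66432854] [-0.0753343   0.70027474 -0.70988734] [-0.52  0.93  1.12  0.61  1.61 -0.77]
```

View pics/scene17_c240_190.png

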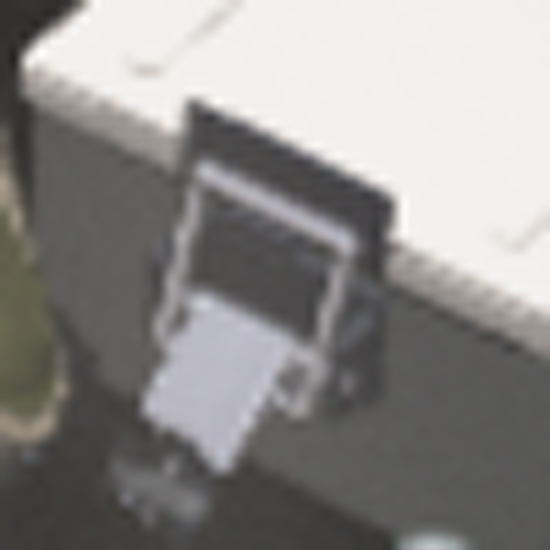

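```bash
python3 -m creep '[{"grip":0,"linear":[-5,0,7],"rot":[0,0,0]},{"grip":0,"linear":[-5,0,7],"rot":[0,0,0]},{"grip":0,"linear":[-2,0,7],"rot":[0,0,0]},{"grip":0,"linear":[-2,0,7],"rot":[0,0,0]},{"grip":0,"linear":[0,0,0],"rot":[0,0,0]}]' 40
python3 - <<'E'
from h import *
p,R,s=cur();print(w2c(p),R.as_matrix()[:,2],s["joints"].round(2))
snap("scene",18);crop("scene",18,240,290,190,240,11)
E
```

```text
time_s: 17.73
eef_pos: [631.6, -54.1, 34.6]
ee_rot: [-0.284, 0.619, 0.687, 0.254]
force: [0.3, -0.0, -0.5]
grip_width: -0.003
[-138.85284187   -0.33655918   34.61104062] [-0.07501377  0.70000182 -0.71019038] [-0.51  0.96  1.15  0.61  1.56 -0.79]
```

View pics/scene18_c240_190.png

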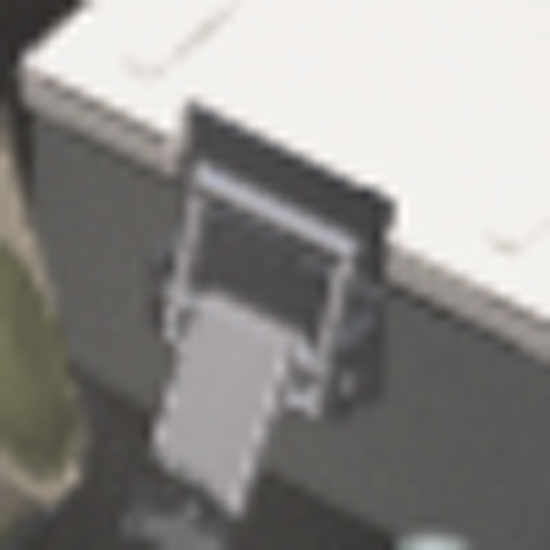

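```bash
python3 -m creep '[{"grip":0,"linear":[0,0,6],"rot":[0,0,0]},{"grip":0,"linear":[1,0,6],"rot":[0,0,0]},{"grip":0,"linear":[3,0,5],"rot":[0,0,0]},{"grip":0,"linear":[0,0,0],"rot":[0,0,0]}]' 40
python3 - <<'E'
from h import *
p,R,s=cur();print(w2c(p),R.as_matrix()[:,2],s["joints"].round(2))
snap("scene",19);crop("scene",19,240,290,190,240,11)
E
```

```text
time_s: 18.12
eef_pos: [630.4, -38.9, 26.6]
ee_rot: [-0.283, 0.619, 0.687, 0.254]
force: [-0.0, 0.1, 0.3]
grip_width: -0.001
[-123.63111704   -0.63056731   26.57235698] [-0.07459675  0.69978284 -0.71045007] [-0.49  0.96  1.17  0.62  1.53 -0.8 ]
```

View pics/scene19_c240_190.png

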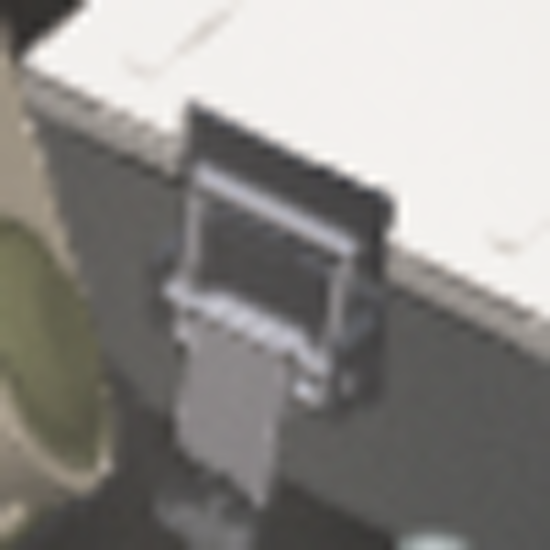

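```bash
python3 -m creep '[{"grip":0,"linear":[2,0,3],"rot":[0,0,0]},{"grip":0,"linear":[2,0,3],"rot":[0,0,0]},{"grip":0,"linear":[1,0,2],"rot":[0,0,0]},{"grip":0,"linear":[0,0,0],"rot":[0,0,0]}]' 40
python3 - <<'E'
from h import *
p,R,s=cur();print(w2c(p),s["force"])
snap("scene",20);crop("scene",20,240,290,190,240,11)
E
```

```text
time_s: 18.5
eef_pos: [629.7, -30.5, 24.9]
ee_rot: [-0.283, 0.619, 0.687, 0.254]
force: [0.1, 0.0, 0.2]
grip_width: 0.0
[-115.23157537   -0.86271724   24.8853604 ] [0.10034237 0.00374063 0.17647134]
```

View pics/scene20_c240_190.png

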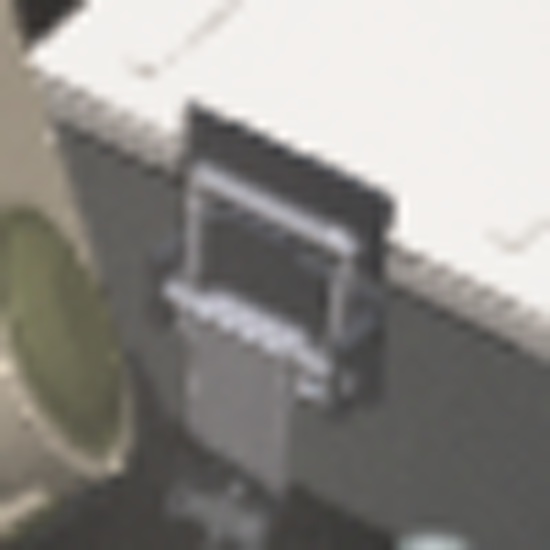

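```bash
python3 -m creep '[{"grip":0,"linear":[2,0,2],"rot":[0,0,0]},{"grip":0,"linear":[1,0,1],"rot":[0,0,0]},{"grip":0,"linear":[0,0,0],"rot":[0,0,0]}]' 40
python3 -m creep '[{"grip":0,"linear":[1,0,1],"rot":[0,0,0]},{"grip":0,"linear":[1,0,1],"rot":[0,0,0]},{"grip":0,"linear":[0,0,0],"rot":[0,0,0]}]' 40
python3 - <<'E'
from h import *
p,R,s=cur();print(w2c(p),s["force"])
E
```

```text
time_s: 18.8
eef_pos: [629.7, -28.2, 24.9]
ee_rot: [-0.281, 0.62, 0.687, 0.254]
force: [-0.6, -5.9, -1.1]
grip_width: -0.001
time_s: 19.05
eef_pos: [629.7, -27.7, 24.9]
ee_rot: [-0.279, 0.621, 0.688, 0.253]
force: [-1.4, -18.1, 1.3]
grip_width: -0.0
[-112.37168195   -1.14441815   24.88137269] [ -1.44233898 -18.0722611    1.34422316]
```

```bash
python3 -m creep '[{"grip":0,"linear":[-4,0,-4],"rot":[0,0,0]},{"grip":0,"linear":[-5,0,-20],"rot":[0,0,0]},{"grip":0,"linear":[0,0,-35],"rot":[0,0,0]},{"grip":0,"linear":[0,0,-35],"rot":[0,0,0]},{"grip":0,"linear":[0,0,-35],"rot":[0,0,0]},{"grip":0,"linear":[0,0,-30],"rot":[0,0,0]},{"grip":0,"linear":[0,0,0],"rot":[0,0,0]}]' 40
python3 - <<'E'
from h import *
p,R,s=cur();print(w2c(p),s["force"])
snap("scene",21);crop("scene",21,235,325,160,245,7);snap("top",21)
a=cv2.imread("pics/scene21.png");cv2.imwrite("pics/z21.png",cv2.resize(a[192:236,240:284],None,fx=13,fy=13,interpolation=cv2.INTER_CUBIC))
p,d=load("scene",21);C=w2c(cloud("scene",d))
m=(C[...,0]<50)&(C[...,0]>-70)&(C[...,1]<-60)&(C[...,1]>-105)&(C[...,2]>120)&(C[...,2]<180)
q=C[m];A=np.c_[80-q[:,0],np.ones(len(q))];print("lid slope,z0",np.linalg.lstsq(A,q[:,2],rcond=None)[0],len(q))
m=(C[...,0]<-84)&(C[...,0]>-150)&(abs(C[...,1])<16)&(C[...,2]>3)&(C[...,2]<160);q=C[m]
for z in range(10,160,10):
    k=(q[:,2]>=z)&(q[:,2]<z+10)
    if k.any():print(z,k.sum(),np.percentile(q[k,0],[10,50,90]).round(0))
E
```

```text
time_s: 19.63
eef_pos: [642.6, -146.1, 135.9]
ee_rot: [-0.278, 0.62, 0.688, 0.256]
force: [1.3, -0.5, 0.8]
grip_width: 0.001
[-231.46808904   -1.73674014  135.87460839] [ 1.34981732 -0.47316589  0.762292  ]
lid slope,z0 [-5.98608941e-04  1.41834756e+02] 246
10 10 [-110. -108. -106.]
20 10 [-110. -109. -108.]
30 15 [-111. -109. -108.]
40 8 [-111. -110. -108.]
50 16 [-112. -109. -107.]
60 14 [-111. -110. -108.]
70 15 [-111. -109.  -84.]
80 28 [-111. -106.  -86.]
90 24 [-106.  -97.  -85.]
100 4 [-88. -86. -85.]
110 1 [-87. -87. -87.]
120 12 [-108. -105.  -94.]
130 37 [-106.  -95.  -88.]
140 16 [-89. -87. -85.]
150 12 [-88. -86. -85.]
```

View pics/z21.png

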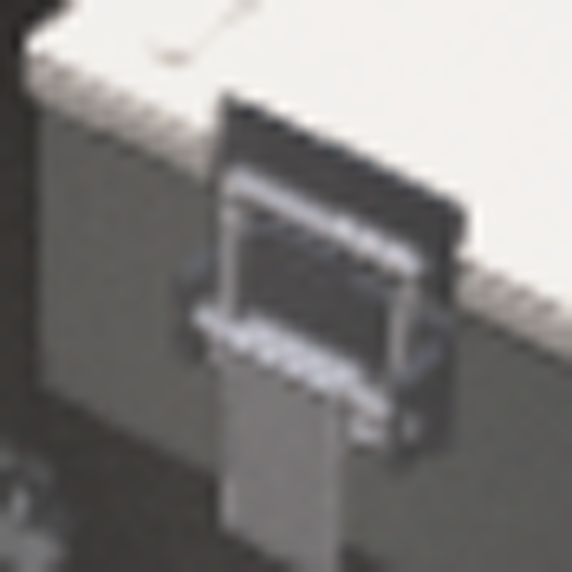

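View pics/top21.png

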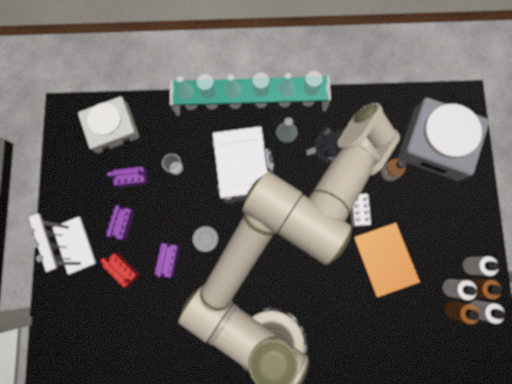

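```bash
python3 - <<'E'
from h import *
a=cv2.imread("pics/scene0.png");b=cv2.imread("pics/scene21.png")
for n,(u0,u1,v0,v1) in dict(flask=(266,290,238,270),openrack=(152,186,236,270),bottle=(150,178,270,308),beaker=(310,324,178,198),purples=(318,342,153,182)).items():
    print(n,cv2.absdiff(a,b)[v0:v1,u0:u1].mean().round(1))
cv2.imwrite("pics/z22.png",np.hstack([a[120:320,140:400],b[120:320,140:400]])) 
E
```

```text
flask 3.8
openrack 3.5
bottle 2.6
beaker 11.8
purples 3.9
```

View pics/z22.png

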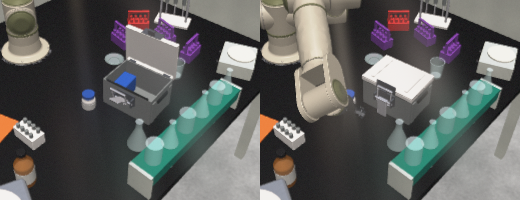

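```bash
python3 -m creep '[{"grip":0,"linear":[20,0,-20],"rot":[0,0,0]},{"grip":0,"linear":[28,0,-28],"rot":[0,0,0]},{"grip":0,"linear":[28,0,-28],"rot":[0,0,0]},{"grip":0,"linear":[20,0,-20],"rot":[0,0,0]},{"grip":0,"linear":[0,0,0],"rot":[0,0,0]}]' 40
python3 - <<'E'
from h import *
snap("scene",23)
p,d=load("scene",23);C=w2c(cloud("scene",d))
m=(C[...,0]<50)&(C[...,0]>-70)&(C[...,1]<-60)&(C[...,1]>-105)&(C[...,2]>120)&(C[...,2]<180)
q=C[m];A=np.c_[80-q[:,0],np.ones(len(q))];print("lid",np.linalg.lstsq(A,q[:,2],rcond=None)[0])
a=cv2.imread("pics/scene0.png");b=cv2.imread("pics/scene23.png")
cv2.imwrite("pics/z23.png",cv2.resize(np.hstack([a[170:280,200:330],b[170:280,200:330]]),None,fx=3,fy=3))
E
```

```text
time_s: 20.15
eef_pos: [642.0, -139.8, 272.5]
ee_rot: [-0.279, 0.618, 0.689, 0.255]
force: [-0.4, -0.1, 0.5]
grip_width: 0.0
lid [3.68826204e-03 1.41095902e+02]
```

View pics/z23.png

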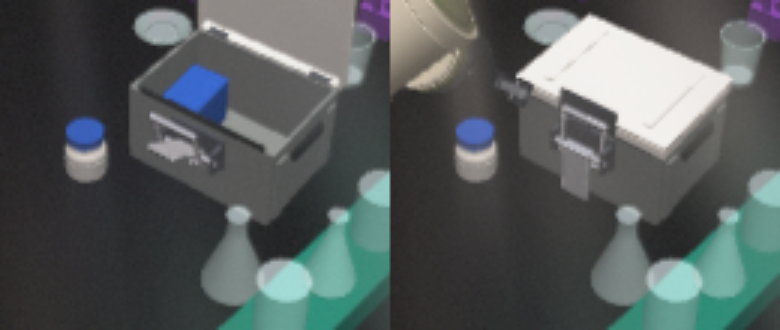

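Everything is in place; handing in.

```bash
python3 -c "
from rig import ctrl
print(ctrl.finish_job())"
```

```text
the job is handed in; nothing more can be done
None
```

I stood the handled rack upright in the case beside the cold pack, then closed the lid. I swung the wire loop over the keeper, pressed the lever home and handed the job in at about 20 s of the 72 s allowed.

**Last checks:**
- **Lid:** it measured flat after latching. The fitted slope was -0.001 just after, and 0.004 about half a second later with the arm backed away. It was 0.037 when resting on the seal before latching.
- **Lever:** the depth image puts its whole face at case x of about -109 mm, so it hangs flat against the case.
- **Loop:** the bar lies against the strike plate at the keeper seat. I could not see directly that it sits behind the lip, but the lid staying flat once I let go shows it is hooked.
- **Bystanders:** the jar, flask and dish look unmoved in the before and after pictures, and so do the bottle, the rack without a handle and the purple racks. The beaker was the only patch whose picture changed much (11.8, against about 4 or less for the others). The open lid stood in front of it in the first picture, and it stands in its old place.
- **Force:** the highest I read was about 18 N, pressing the lever home. The reading was near zero at the end, with the gripper clear of everything.
- **Inside the case:** I could not see in once the lid was shut. Before closing, the rack was upright and the cold pack was in its place.

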